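# Free the interlocked caddy cup and scrub it

## Robot

A 6-joint arm with a two-finger parallel gripper is mounted at the origin on a cart in front of the work surface, level with it; the furniture and walls round the work are solid. World frame = base frame: x ahead of the robot, y to its left, z up, the work surface at z = 0. Lengths are in m, angles in rad, forces in N, time in s.
With the tool pointing down it reaches from about 0.325 to 0.9 m from the base axis. Payload 6.1 kg.
Tool frame: the origin (TCP) lies midway between the tips of the shut fingers; the grasp point (between the pads) lies 19 mm behind it; y points along the fingers, x is the direction in which the jaws open and shut, and the axes are right-handed (so a half turn about y gives the same grasp; the last joint's range is limited). The gripper opens to 85 mm and grips with 20 to 120 N. Pads are 22 mm wide; open, the fingers measure 114 mm over their backs; the gripper's body (76 mm by 85 mm) begins 54 mm behind the grasp point. The pads swing forward as they close: fully open they stand 13 mm farther back than shut.
Start: joints at [1.172, 0.22, 1.526, -0, 1.395, -0.126], TCP at [0.168, 0.602, 0.231] pointing down, gripper open.
Joint ranges: [-2.98, 2.98], [-0.91, 2.08], [0.09, 2.57], [-1.24, 4.39], [0.2, 2.65], [-2.68, 2.68]. Speed limits (rad/s): [2.57, 2.57, 3.01, 3.14, 3.14, 3.14].

## Interface

Orientations are given as a rotation vector (axis times angle).
In Python, from cell import * gives the robot as it stands.
- The arm moves only by the tool move_arm, never from a script. Its argument "plan" is a list of rows, each an object of numbers: "gripper": the finger opening in m, from 0 to 0.0854; "dx", "dy", "dz": the shift along the tool's x, y, z in m; "wx", "wy", "wz": the turn, a rotation vector about the tool's x, y, z in rad. A call has 1 to 5 rows; each row shifts and turns the pose as measured when the row begins, along the tool's axes as they then stand; what a row does not reach is not made up. A row lasts 1/8 s, in which the tool goes at most 62.5 mm and 10.7 degrees, less where a joint would pass 70% of its speed; a pose out of reach is approached as far as the arm can. A call with a gripper value outside its range is refused whole. The fingers move at their own pace and stop on an object; "newtons" is the grip in N (left out, the last holds). Time passes only in rows, so rows that do not move let the fingers close. It gives the time, the measured TCP pose, the force and the opening at its end, in the units of the state.
- state(): the state, without advancing time (a new reading comes with each control period).
- camera(name): name is "scene" or "top"; returns the picture (384x512x3 uint8, blue, green, red); there is no depth.
- calibration(name): a dict with "fx", "fy", "cx", "cy" (pixels), "view" (4x4, takes a point from world to camera coordinates). Camera axes: x right, y down, z forward; pixel columns grow to the right and rows downward; lengths in m; the calibration is good to about 2 mm. A picture is of the moment at which its call begins. calibration takes no time and is no camera call.
- finish_job(): hands the job in, once; it reports no verdict.
The state is a dict: "time_s": time; "joint_pos": joint angles; "qvel": joint speeds; "joint_efforts": joint torques, N m; "eef_pos": TCP position; "orientation": TCP orientation; "wrist_force": force on the tool from outside, world axes, zero at the start; "wrist_torque": the same for the moment, N m; "width": finger opening in m.
Only numpy, scipy, OpenCV 4.12 (cv2) and the standard library are available. Lean on these libraries where they do the work, as an engineer would, in place of code of your own. Each camera call takes 0.05 s, during which the arm holds its last target.

## Task

The stained middle cup of the cutlery caddy is locked between its neighbours: lift it straight up out of the caddy, without dragging or tipping the caddy, and stand it upright in the middle of the dark draining mat. Then take the jar brush from its leaning stand and scrub inside the cup, brush down to the bottom and up to near the rim, two times over, and finally leave the brush standing in the cup with its head on the bottom. Do not knock over the cup or disturb the other things on the worktop.

Things in the scene. Friction and masses are not known exactly. Their poses are not given: they have to be found in the camera images.
- cup_mid (a point): Centre (half-way up) of the loose dark teal square cup, the middle of the caddy's three: 54 x 54 mm outside, 100 mm high, 4 mm walls, open top, 0.15 to 0.3 kg. z up; x and y along the caddy's. Its two faces across x are plain and free: grip it there, near the rim (54 mm wide).
- cup_floor (a point): Centre of the cup's inside bottom (46 x 46 mm inside, 96 mm deep below the rim); 4 mm above its underside; axes as the cup's.
- caddy_bay (a point): Where the middle cup's underside stands in the caddy: centre of the caddy, 10 mm above the worktop; axes as the caddy's.
- mat_top (a point): Centre of the upper face of the dark ribbed draining mat, 140 x 140 mm, 6 mm thick, fixed, lying on the worktop.
- brush_grip (a point): Where to grip the loose jar brush: on its axis, 30 mm below the free end of its handle. z runs along the brush from head to handle end. In the stand it leans 32 degrees from vertical, its top towards the robot. The topmost 85 mm of the handle stand free of the stand.
- brush_tip (a point): Bottom end of the brush head, on the brush's axis, 185 mm from brush_grip; axes as the brush's.
- stand_foot (a point): Where the brush tip rests in the fixed steel stand, 30 mm above the worktop; z vertical. The brush leans from here towards the stand's -x by 32 degrees, in an open inclined channel 130 mm long with low side cheeks at its ends, 26 mm apart; draw it out along its axis (140 mm clears everything) or lift it off upward.
- caddy: The cream-white cutlery caddy, loose (1.1 kg) on rubber feet; origin at the centre of its underside, z up, y along its length: 206 mm along y, 70 mm along x, with a fixed 54 x 54 mm cup at each end of y, whose rims are 100 mm above the worktop (the middle cup's rim is at 110 mm).
- cup: The teal cup; origin at the centre of its underside, z up. On each of its two y faces an upright T-shaped tongue, 20 to 85 mm above its underside, stands out 14 mm (82 mm over both) and is held in a groove of the neighbouring cup with 2 mm play all round; it comes free only upward, after 80 mm of lift.
- brush: The jar brush, 215 mm long, 0.07 kg; origin at its tip, z towards the handle end: pale head 24 mm across and 66 mm long, thin steel stem, then a light wooden handle 120 mm long, 16 mm wide along the brush's y and 22 mm along its x.
- steel_cup: Bystander: small steel cup, 70 mm across, 62 mm high, mouth up; origin under its centre.
- katori: Bystander: small upturned steel bowl, 84 mm across, 45 mm high; origin under its centre.
- scrub_brush: Bystander: wooden scrubbing brush, 61 x 154 x 46 mm; origin under its centre.
Mind the look-alikes: they are no part of the job. What is shaped like the cup but blue or green is not meant.

How it is judged:
By the outcome, as a careful person would: the job done as asked, in the order asked, and still so for the second after the job is handed in, with the robot touching nothing.
It also fails if it takes over 61 s, if anything falls off the work surface, if the arm or the gripper's body presses on something with over 40 N, if the wrist force passes 120 N, or if a joint passes its speed limit or range.

## Working session

There is one attempt and no reset: what is moved stays moved. The work goes in short steps, Python scripts to look and compute and a tool call to move; the robot and the scene stay as the last step left them, time stands still between calls to the robot, and variables do not carry over. Pictures are saved under pics/ and viewed, and the job is handed in when it is done.

Besides the shell and the picture viewer there is one more tool, called after ">>>" as a command line: name --argument value ..., lists and objects as JSON in quotes. move_arm: Moves the arm, as the interface text tells. Its arguments: {"type":"object","properties":{"plan":{"type":"array","items":{"type":"object","properties":{"gripper":{"type":"number"},"dx":{"type":"number"},"dy":{"type":"number"},"dz":{"type":"number"},"wx":{"type":"number"},"wy":{"type":"number"},"wz":{"type":"number"}}}},"newtons":{"type":"number"}},"required":["plan"]}

```bash
ls; mkdir -p pics; python3 - <<'E'
from cell import *
import cv2
s=state(); print(s)
for n in("scene","top"):
    im=camera(n); cv2.imwrite(f"pics/{n}0.png",im); c=calibration(n); print(n,c)
E
```

```text
pics
{'time_s': 0.0, 'joint_pos': array([ 1.17189745e+00,  2.21255905e-01,  1.52759767e+00, -8.57512851e-06,
        1.39470140e+00, -1.26130411e-01]), 'qvel': array([-0.0018058 , -0.00142154, -0.00150718, -0.00069395,  0.00038306,
       -0.00026277]), 'joint_efforts': array([ 9.46157852e-04, -4.96900606e+01, -3.89399385e+01, -1.47513413e-05,
        1.10707924e-02,  1.06035091e-05]), 'eef_pos': array([0.16816342, 0.60132754, 0.23018791]), 'orientation': array([-1.32698607, -1.00468417,  1.00750721]), 'wrist_force': array([0.53104428, 1.0259307 , 0.29155179]), 'wrist_torque': array([-0.00489421,  0.01532324,  0.02244709]), 'width': 0.08510957118902925}
scene {'fx': 408.28856735711156, 'fy': 408.28856735711156, 'cx': 256.3609235262133, 'cy': 188.84177495389184, 'view': array([[-0.82579633, -0.56367002,  0.01834467,  0.4828143 ],
       [-0.4061963 ,  0.57189702, -0.71269795,  0.3149262 ],
       [ 0.3912352 , -0.59599489, -0.70123113,  0.88476808],
       [ 0.        ,  0.        ,  0.        ,  1.        ]])}
top {'fx': 424.86997187586564, 'fy': 424.86997187586564, 'cx': 258.1826751715078, 'cy': 194.55140192511155, 'view': array([[ 0.02625949, -0.99960259,  0.01025144, -0.01550183],
       [-0.9866655 , -0.02756473, -0.16041003,  0.59117831],
       [ 0.16062886, -0.00590246, -0.98699723,  1.39246777],
       [ 0.        ,  0.        ,  0.        ,  1.        ]])}
```

View pics/scene0.png

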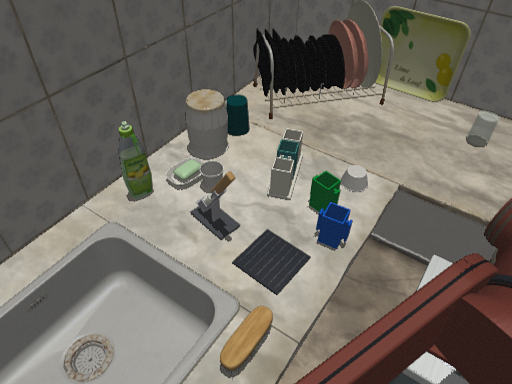

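View pics/top0.png

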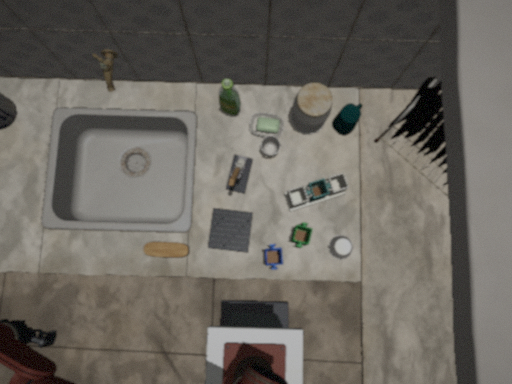

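The pictures show the caddy at scene (286,163) / top (317,191), the mat at scene (271,261) / top (230,230), and the brush in its stand at scene (215,205) / top (238,175).

These could be taken for the cup:
- the teal cup in the caddy, scene (289,150), which I choose
- the teal tumbler, scene (237,115)
- the green cup, scene (325,192)
- the blue cup, scene (333,225)

Next I'll check close crops.

```bash
python3 - <<'E'
import cv2,numpy as np
s=cv2.imread("pics/scene0.png");t=cv2.imread("pics/top0.png")
a=cv2.resize(s[120:250,180:360],None,fx=4.4,fy=4.4,interpolation=cv2.INTER_CUBIC);cv2.imwrite("pics/c1.png",a)
b=cv2.resize(t[130:275,200:365],None,fx=4.1,fy=4.1,interpolation=cv2.INTER_CUBIC);b=cv2.convertScaleAbs(b,alpha=1.5);cv2.imwrite("pics/c2.png",b)
E
```

```text
(no output)
```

View pics/c1.png

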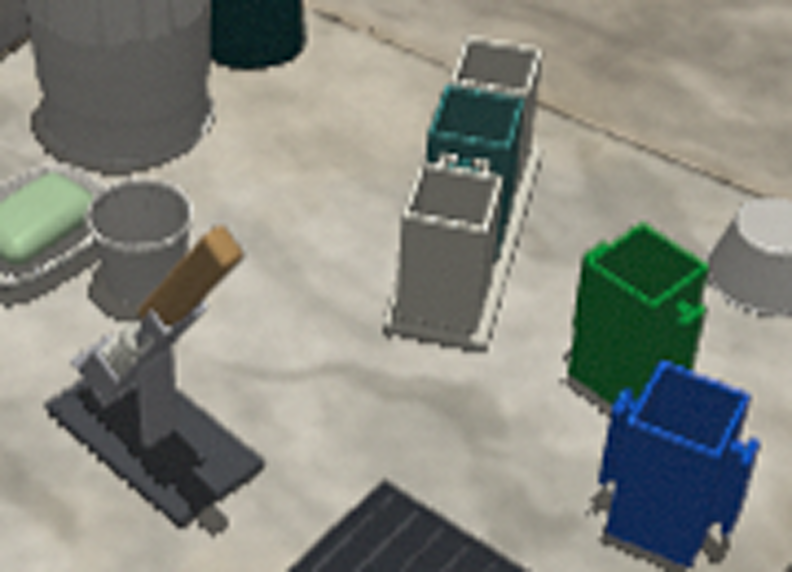

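View pics/c2.png

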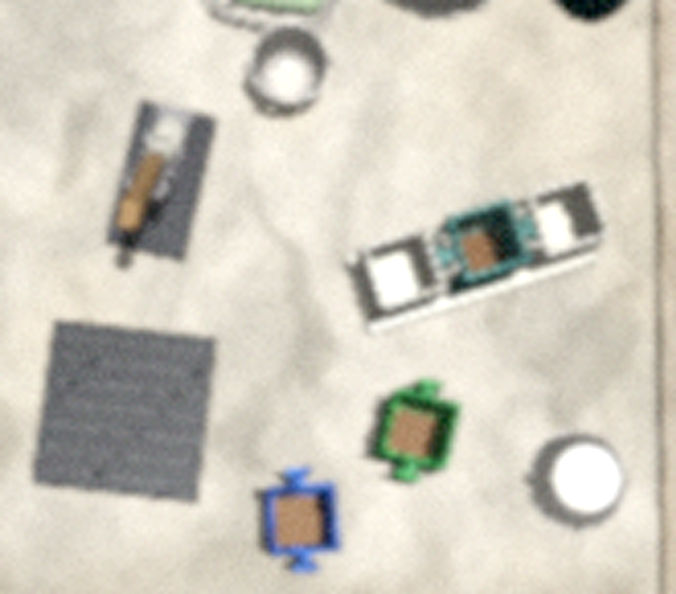

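The close crop shows the teal cup between two cream cups, with tongues in the grooves on both sides, so this is the right one. The brush has a wooden handle, its top towards the mat. Now I'll measure.

```bash
cat > h.py <<'E'
import cv2,numpy as np
from cell import calibration
C={n:calibration(n) for n in("scene","top")}
def ray(n,u,v):
    c=C[n];V=np.array(c["view"]);R=V[:3,:3];t=V[:3,3]
    d=R.T@np.array([(u-c["cx"])/c["fx"],(v-c["cy"])/c["fy"],1]);return -R.T@t,d/np.linalg.norm(d)
def onz(n,u,v,z):
    o,d=ray(n,u,v);return o+d*(z-o[2])/d[2]
def proj(n,p):
    c=C[n];V=np.array(c["view"]);q=V[:3,:3]@np.asarray(p)+V[:3,3];return np.array([c["fx"]*q[0]/q[2]+c["cx"],c["fy"]*q[1]/q[2]+c["cy"]])
def tri(p1,p2):
    o1,d1=ray("scene",*p1);o2,d2=ray("top",*p2)
    A=np.stack([d1,-d2],1);x=np.linalg.lstsq(A,o2-o1,rcond=None)[0]
    a=o1+d1*x[0];b=o2+d2*x[1];return (a+b)/2,np.linalg.norm(a-b)
E
python3 - <<'E'
from h import *
np.set_printoptions(precision=4,suppress=True)
t=cv2.imread("pics/top0.png");s=cv2.imread("pics/scene0.png")
def rect(m):
    cs,_=cv2.findContours(m,cv2.RETR_EXTERNAL,cv2.CHAIN_APPROX_NONE)
    c=max(cs,key=cv2.contourArea);return c
for n,im,roi in(("top",t,(170,215,280,350)),("scene",s,(125,200,260,310))):
    hsv=cv2.cvtColor(im,cv2.COLOR_BGR2HSV);m=cv2.inRange(hsv,(85,70,20),(100,255,255))
    mm=np.zeros_like(m);a,b,c,d=roi;mm[a:b,c:d]=m[a:b,c:d]
    c=rect(cv2.morphologyEx(mm,cv2.MORPH_CLOSE,np.ones((3,3))));print(n,"teal",cv2.boundingRect(c),cv2.contourArea(c),cv2.minAreaRect(c))
# mat
for n,im,roi in(("top",t,(200,260,200,260)),("scene",s,(220,300,225,320))):
    hsv=cv2.cvtColor(im,cv2.COLOR_BGR2HSV);m=cv2.inRange(hsv,(0,0,0),(180,255,105))
    mm=np.zeros_like(m);a,b,c,d=roi;mm[a:b,c:d]=m[a:b,c:d]
    c=rect(cv2.morphologyEx(mm,cv2.MORPH_OPEN,np.ones((5,5))))
    q=cv2.approxPolyDP(c,6,True)[:,0];print(n,"mat",q.tolist())
    P=np.array([onz(n,u,v,.006) for u,v in q]);print(P, np.linalg.norm(P-np.roll(P,1,0),axis=1),P.mean(0))
# brush handle
for n,im,roi in(("top",t,(150,200,222,250)),("scene",s,(165,215,200,245))):
    hsv=cv2.cvtColor(im,cv2.COLOR_BGR2HSV);m=cv2.inRange(hsv,(5,90,40),(22,255,255))
    mm=np.zeros_like(m);a,b,c,d=roi;mm[a:b,c:d]=m[a:b,c:d]
    c=rect(mm);print(n,"brush",cv2.boundingRect(c),cv2.contourArea(c),cv2.boxPoints(cv2.minAreaRect(c)).tolist())
def up(im,x0,y0,x1,y1,k,name):
    o=cv2.resize(im[y0:y1,x0:x1],None,fx=k,fy=k,interpolation=cv2.INTER_CUBIC)
    o=cv2.convertScaleAbs(o,alpha=1.3)
    for x in range((x0//10+1)*10,x1,10):cv2.line(o,((x-x0)*k+k//2,0),((x-x0)*k+k//2,6),(0,0,255),1);cv2.putText(o,str(x),((x-x0)*k-8,16),0,.35,(0,0,255),1)
    for y in range((y0//10+1)*10,y1,10):cv2.line(o,(0,(y-y0)*k+k//2),(6,(y-y0)*k+k//2),(0,0,255),1);cv2.putText(o,str(y),(8,(y-y0)*k+k//2+4),0,.35,(0,0,255),1)
    cv2.imwrite(name,o)
up(t,280,168,352,216,10,"pics/u1.png")
up(t,220,150,260,200,11,"pics/u2.png")
up(s,262,122,312,202,7,"pics/u3.png")
up(s,185,165,245,240,8,"pics/u4.png")
E
```

```text
top teal (310, 180, 20, 20) 64.5 ((319.0917053222656, 188.97247314453125), (16.091482162475586, 20.689048767089844), 73.3007583618164)
scene teal (277, 140, 22, 35) 305.5 ((286.4399719238281, 156.41998291015625), (20.50609588623047, 32.951175689697266), 8.13010311126709)
top mat [[213, 209], [208, 246], [247, 251], [251, 213]]
[[0.5431 0.1555 0.006 ]
 [0.4153 0.1671 0.006 ]
 [0.4019 0.0333 0.006 ]
 [0.5328 0.0234 0.006 ]] [0.1325 0.1283 0.1344 0.1312] [0.4733 0.0948 0.006 ]
scene mat [[265, 231], [234, 264], [278, 293], [307, 255]]
[[0.5361 0.0311 0.006 ]
 [0.5407 0.1614 0.006 ]
 [0.4099 0.1677 0.006 ]
 [0.4077 0.0352 0.006 ]] [0.1284 0.1304 0.1309 0.1326] [0.4736 0.0988 0.006 ]
top brush (229, 168, 10, 18) 62.5 [[227.8000030517578, 183.39999389648438], [235.8000030517578, 167.39999389648438], [240.59999084472656, 169.79998779296875], [232.59999084472656, 185.79998779296875]]
scene brush (212, 172, 23, 22) 189.0 [[210.50003051757812, 189.50001525878906], [229.00003051757812, 171.00001525878906], [235.00003051757812, 177.00001525878906], [216.50003051757812, 195.50001525878906]]
```

View pics/u1.png

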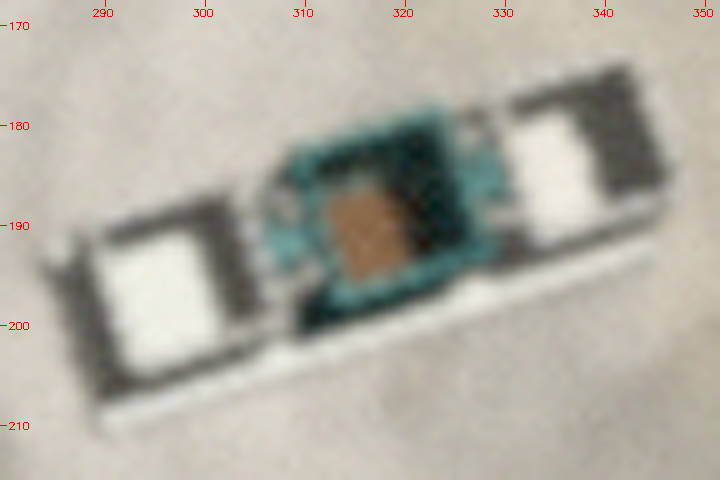

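View pics/u3.png

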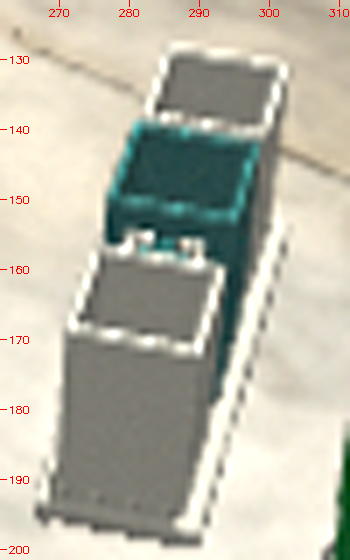

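View pics/u2.png

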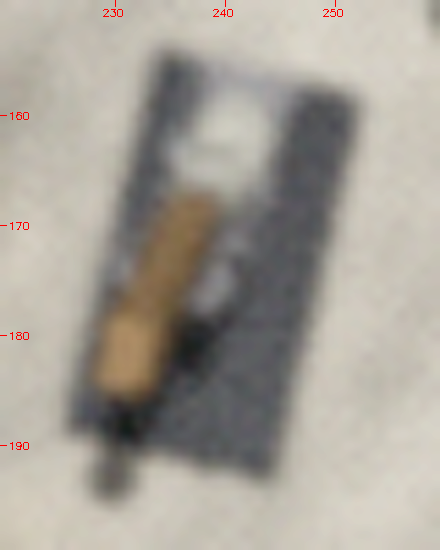

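View pics/u4.png

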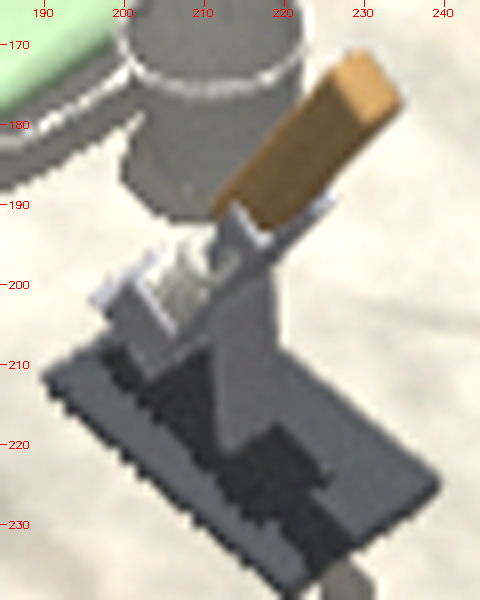

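```bash
python3 - <<'E'
from h import *
np.set_printoptions(precision=4,suppress=True)
def quad(n,ps,z,l):
    P=np.array([onz(n,u,v,z) for u,v in ps]);e=np.roll(P,-1,0)-P
    print(l,n,P[:,:2].tolist() and P[:,:2].round(4).tolist(),np.linalg.norm(e,axis=1),"cent",P.mean(0),"ang",np.degrees(np.arctan2(e[:,1],e[:,0])))
quad("scene",[(282,139),(298.5,142),(295,153),(277,150.5)],.11,"cup")
quad("top",[(309,183),(324,178.5),(328,192.5),(312.5,198)],.11,"cup")
quad("scene",[(274,156.5),(293,160),(289.5,172),(271,168)],.10,"white near")
quad("scene",[(286,128.5),(302.5,131.5),(300,141),(283,138)],.10,"white far")
# tongues in top
print("ton",onz("top",308,191.5,.095),onz("top",328.5,184.5,.095))
# base edge bottom, top view
print("base edge",onz("top",290,210,.01),onz("top",346,192,.01), onz("scene",291,199,.01),onz("scene",303,155,.01), onz("scene",267,195,.0))
for a,b in(((230.5,175.5),(231.5,182)),((217,191),(236,171))):
    print("brush",tri(a,b))
quad("top",[(234,154.5),(252,158.5),(244.5,193),(226,188)],.008,"standbase")
quad("scene",[(208,201),(240,225),(221,239),(190,211)],.008,"standbase")
E
```

```text
cup scene [[0.6411, -0.211], [0.595, -0.2268], [0.578, -0.178], [0.6248, -0.158]] [0.0487 0.0517 0.0509 0.0554] cent [ 0.6097 -0.1935  0.11  ] ang [-161.0852  109.2145   23.1284  -72.9168]
cup top [[0.624, -0.1637], [0.6404, -0.2127], [0.5943, -0.2257], [0.5749, -0.1754]] [0.0516 0.0478 0.054  0.0505] cent [ 0.6084 -0.1944  0.11  ] ang [ -71.53   -164.1361  111.1761   13.3902]
white near scene [[0.6236, -0.1414], [0.5725, -0.1594], [0.5548, -0.1112], [0.6042, -0.0958]] [0.0542 0.0514 0.0517 0.0496] cent [ 0.5888 -0.127   0.1   ] ang [-160.5751  110.111    17.258   -66.9074]
white far scene [[0.6649, -0.2737], [0.6166, -0.2898], [0.5995, -0.2451], [0.6476, -0.2283]] [0.0509 0.0478 0.0509 0.0486] cent [ 0.6321 -0.2592  0.1   ] ang [-161.5423  110.9169   19.3456  -69.1298]
ton [ 0.5984 -0.1625  0.095 ] [ 0.6237 -0.23    0.095 ]
base edge [ 0.5464 -0.1113  0.01  ] [ 0.6151 -0.3059  0.01  ] [ 0.5386 -0.1055  0.01  ] [ 0.6071 -0.2941  0.01  ] [ 0.6077 -0.0881  0.    ]
brush (array([0.6023, 0.0835, 0.2077]), np.float64(0.0016811084816042334))
brush (array([0.6546, 0.0748, 0.1214]), np.float64(0.00035475433367419834))
standbase top [[0.7389, 0.0896], [0.7262, 0.0255], [0.602, 0.0481], [0.6179, 0.1132]] [0.0653 0.1263 0.067  0.1233] cent [0.6713 0.0691 0.008 ] ang [-101.2092  169.6918   76.2904  -11.051 ]
standbase scene [[0.7255, 0.0341], [0.6008, 0.0536], [0.613, 0.1197], [0.7416, 0.0918]] [0.1262 0.0672 0.1316 0.0599] cent [0.6702 0.0748 0.008 ] ang [ 171.1044   79.5318  -12.2629 -105.5817]
```

```bash
cat >> h.py <<'E'
from scipy.spatial.transform import Rotation as Ro
def Rdown(deg):
    a=np.radians(deg);x=np.array([np.cos(a),np.sin(a),0]);y=np.array([0,0,-1.]);return np.stack([x,y,np.cross(x,y)],1)
def go(s,p,R=None,rows=None):
    """print rows (local) from state to tcp p, orientation R"""
    R0=Ro.from_rotvec(s["orientation"]).as_matrix();R=R0 if R is None else R
    w=Ro.from_matrix(R0.T@R).as_rotvec();d=np.asarray(p)-s["eef_pos"]
    n=rows or int(max(1,np.ceil(np.linalg.norm(d)/.06),np.ceil(np.degrees(np.linalg.norm(w))/10)))
    print("n",n,"d world",d,"w",w,"deg",np.degrees(np.linalg.norm(w)))
    for i in range(n):
        Ri=R0@Ro.from_rotvec(w*i/n).as_matrix();print(" d",(Ri.T@d/n).round(4)," w",(w/n).round(4))
def show(s):
    R=Ro.from_rotvec(s["orientation"]).as_matrix()
    print("t",round(s["time_s"],2),"tcp",s["eef_pos"].round(4),"jawdir",np.degrees(np.arctan2(R[1,0],R[0,0])).round(1),"y",R[:,1].round(4),"F",s["wrist_force"].round(1),"T",s["wrist_torque"].round(2),"w",round(s["width"],4),"q",s["joint_pos"].round(2))
E
python3 - <<'E'
from h import *
from cell import state
np.set_printoptions(precision=4,suppress=True)
s=state();show(s)
for a in(18.1,198.1):
    print(a);go(s,[.609,-.194,.25],Rdown(a))
for l,p,z in(("blue",(273,257),.1),("green",(301,235),.1),("scrubbr",(166,250),.04),("steelcup",(270,147),.06),("katori",(341,247),.045)):print(l,onz("top",*p,z))
E
```

```text
t 0.1 tcp [0.1682 0.6014 0.2303] jawdir 74.4 y [-0.0007 -0.0016 -1.    ] F [ 0.1 -0.4  0. ] T [ 0.01  0.03 -0.03] w 0.0852 q [ 1.17  0.22  1.53  0.    1.39 -0.13]
18.1
n 16 d world [ 0.4408 -0.7954  0.0197] w [ 0.0006  0.9821 -0.0017] deg 56.270546685028066
 d [-0.0405 -0.0012 -0.0399]  w [ 0.      0.0614 -0.0001]
 d [-0.0379 -0.0012 -0.0423]  w [ 0.      0.0614 -0.0001]
 d [-0.0353 -0.0012 -0.0446]  w [ 0.      0.0614 -0.0001]
 d [-0.0325 -0.0012 -0.0467]  w [ 0.      0.0614 -0.0001]
 d [-0.0295 -0.0012 -0.0486]  w [ 0.      0.0614 -0.0001]
 d [-0.0265 -0.0012 -0.0503]  w [ 0.      0.0614 -0.0001]
 d [-0.0234 -0.0012 -0.0518]  w [ 0.      0.0614 -0.0001]
 d [-0.0201 -0.0012 -0.0531]  w [ 0.      0.0614 -0.0001]
 d [-0.0168 -0.0012 -0.0543]  w [ 0.      0.0614 -0.0001]
 d [-0.0135 -0.0012 -0.0552]  w [ 0.      0.0614 -0.0001]
 d [-0.0101 -0.0012 -0.0559]  w [ 0.      0.0614 -0.0001]
 d [-0.0066 -0.0012 -0.0564]  w [ 0.      0.0614 -0.0001]
 d [-0.0031 -0.0012 -0.0567]  w [ 0.      0.0614 -0.0001]
 d [ 0.0003 -0.0012 -0.0568]  w [ 0.      0.0614 -0.0001]
 d [ 0.0038 -0.0012 -0.0567]  
[... 571 characters left out ...]
-0.135  -0.    ]
 d [-0.0561 -0.0012  0.0094]  w [-0.0001 -0.135  -0.    ]
 d [-0.0543 -0.0012  0.0168]  w [-0.0001 -0.135  -0.    ]
 d [-0.0515 -0.0012  0.024 ]  w [-0.0001 -0.135  -0.    ]
 d [-0.0478 -0.0012  0.0307]  w [-0.0001 -0.135  -0.    ]
 d [-0.0433 -0.0012  0.0369]  w [-0.0001 -0.135  -0.    ]
 d [-0.0379 -0.0012  0.0424]  w [-0.0001 -0.135  -0.    ]
 d [-0.0319 -0.0012  0.0471]  w [-0.0001 -0.135  -0.    ]
 d [-0.0252 -0.0012  0.0509]  w [-0.0001 -0.135  -0.    ]
 d [-0.0182 -0.0012  0.0539]  w [-0.0001 -0.135  -0.    ]
blue [ 0.3824 -0.0517  0.1   ]
green [ 0.4549 -0.1404  0.1   ]
scrubbr [0.3971 0.3025 0.04  ]
steelcup [ 0.7554 -0.0355  0.06  ]
katori [ 0.4223 -0.2804  0.045 ]
```

>>> move_arm --plan '[{"dx": -0.04,"dy": -0.01,"dz": -0.04,"wy": 0.06},{"dx": -0.038,"dy": -0.01,"dz": -0.042,"wy": 0.06},{"dx": -0.035,"dy": -0.01,"dz": -0.045,"wy": 0.06},{"dx": -0.032,"dy": -0.01,"dz": -0.047,"wy": 0.06},{"dx": -0.03,"dy": -0.01,"dz": -0.049,"wy": 0.06}]'

```text
$.plan[0]: bad value
```

```bash
python3 - <<'E'
from h import *
from cell import state
s=state();show(s)
go(s,[.609,-.194,.27],Rdown(18.1))
E
```

```text
t 0.1 tcp [0.1682 0.6014 0.2303] jawdir 74.4 y [-7.0e-04 -1.6e-03 -1.0e+00] F [ 0.1 -0.4  0. ] T [ 0.01  0.03 -0.03] w 0.0852 q [ 1.17  0.22  1.53  0.    1.39 -0.13]
n 16 d world [ 0.44083254 -0.79537486  0.03970937] w [ 6.43748313e-04  9.82104552e-01 -1.74383428e-03] deg 56.270546685028066
 d [-0.0405 -0.0024 -0.0399]  w [ 0.      0.0614 -0.0001]
 d [-0.0379 -0.0024 -0.0423]  w [ 0.      0.0614 -0.0001]
 d [-0.0353 -0.0024 -0.0446]  w [ 0.      0.0614 -0.0001]
 d [-0.0325 -0.0024 -0.0467]  w [ 0.      0.0614 -0.0001]
 d [-0.0295 -0.0024 -0.0486]  w [ 0.      0.0614 -0.0001]
 d [-0.0265 -0.0024 -0.0503]  w [ 0.      0.0614 -0.0001]
 d [-0.0234 -0.0025 -0.0518]  w [ 0.      0.0614 -0.0001]
 d [-0.0201 -0.0025 -0.0531]  w [ 0.      0.0614 -0.0001]
 d [-0.0168 -0.0025 -0.0543]  w [ 0.      0.0614 -0.0001]
 d [-0.0135 -0.0025 -0.0552]  w [ 0.      0.0614 -0.0001]
 d [-0.0101 -0.0025 -0.0559]  w [ 0.      0.0614 -0.0001]
 d [-0.0066 -0.0025 -0.0564]  w [ 0.      0.0614 -0.0001]
 d [-0.0031 -0.0025 -0.0567]  w [ 0.      0.0614 -0.0001]
 d [ 0.0003 -0.0025 -0.0568]  w [ 0.      0.0614 -0.0001]
 d [ 0.0038 -0.0025 -0.0567]  w [ 0.      0.0614 -0.0001]
 d [ 0.0073 -0.0025 -0.0564]  w [ 0.      0.0614 -0.0001]
```

All fields are probably needed, including gripper.

>>> move_arm --plan '[{"dx": -0.04,"dy": -0.01,"dz": -0.04,"wx": 0,"wy": 0.06,"wz": 0,"gripper": 0.085},{"dx": -0.038,"dy": -0.01,"dz": -0.042,"wx": 0,"wy": 0.06,"wz": 0,"gripper": 0.085},{"dx": -0.035,"dy": -0.01,"dz": -0.045,"wx": 0,"wy": 0.06,"wz": 0,"gripper": 0.085},{"dx": -0.032,"dy": -0.01,"dz": -0.047,"wx": 0,"wy": 0.06,"wz": 0,"gripper": 0.085},{"dx": -0.03,"dy": -0.01,"dz": -0.049,"wx": 0,"wy": 0.06,"wz": 0,"gripper": 0.085}]'

```text
time_s: 0.72
eef_pos: [0.3076, 0.3474, 0.2773]
orientation: [-1.433, -0.77, 0.783]
wrist_force: [0.9, -1.1, 0.1]
width: 0.0847
```

```bash
python3 - <<'E'
from h import *
from cell import state
s=state();show(s)
go(s,[.609,-.194,.27],Rdown(18.1))
E
```

```text
t 0.72 tcp [0.3076 0.3474 0.2773] jawdir 57.1 y [-0.0045 -0.0081 -1.    ] F [ 0.9 -1.1  0.1] T [ 0.01 -0.02 -0.03] w 0.0847 q [ 0.68 -0.2   1.86 -0.    1.49 -0.32]
n 11 d world [ 0.30142183 -0.54140865 -0.00728397] w [ 0.00374402  0.6799179  -0.00862078] deg 38.96014800306604
 d [-0.0264  0.0009 -0.0498]  w [ 0.0003  0.0618 -0.0008]
 d [-0.0233  0.0009 -0.0513]  w [ 0.0003  0.0618 -0.0008]
 d [-0.0201  0.0009 -0.0526]  w [ 0.0003  0.0618 -0.0008]
 d [-0.0168  0.0008 -0.0538]  w [ 0.0003  0.0618 -0.0008]
 d [-0.0134  0.0008 -0.0547]  w [ 0.0003  0.0618 -0.0008]
 d [-0.01    0.0008 -0.0554]  w [ 0.0003  0.0618 -0.0008]
 d [-0.0066  0.0007 -0.0559]  w [ 0.0003  0.0618 -0.0008]
 d [-0.0031  0.0007 -0.0562]  w [ 0.0003  0.0618 -0.0008]
 d [ 0.0004  0.0007 -0.0563]  w [ 0.0003  0.0618 -0.0008]
 d [ 0.0039  0.0007 -0.0562]  w [ 0.0003  0.0618 -0.0008]
 d [ 0.0073  0.0007 -0.0559]  w [ 0.0003  0.0618 -0.0008]
```

Tracks well.

>>> move_arm --plan '[{"dx": -0.026,"dy": 0,"dz": -0.05,"wx": 0,"wy": 0.062,"wz": 0,"gripper": 0.085},{"dx": -0.023,"dy": 0,"dz": -0.051,"wx": 0,"wy": 0.062,"wz": 0,"gripper": 0.085},{"dx": -0.02,"dy": 0,"dz": -0.053,"wx": 0,"wy": 0.062,"wz": 0,"gripper": 0.085},{"dx": -0.017,"dy": 0,"dz": -0.054,"wx": 0,"wy": 0.062,"wz": 0,"gripper": 0.085},{"dx": -0.013,"dy": 0,"dz": -0.055,"wx": 0,"wy": 0.062,"wz": 0,"gripper": 0.085}]'

```text
time_s: 1.35
eef_pos: [0.4473, 0.0924, 0.279]
orientation: [-1.511, -0.526, 0.533]
wrist_force: [0.5, 0.4, 0.4]
width: 0.0849
```

>>> move_arm --plan '[{"dx": -0.01,"dy": 0,"dz": -0.055,"wx": 0,"wy": 0.062,"wz": 0,"gripper": 0.085},{"dx": -0.007,"dy": 0,"dz": -0.056,"wx": 0,"wy": 0.062,"wz": 0,"gripper": 0.085},{"dx": -0.003,"dy": 0,"dz": -0.056,"wx": 0,"wy": 0.062,"wz": 0,"gripper": 0.085},{"dx": 0,"dy": 0,"dz": -0.056,"wx": 0,"wy": 0.062,"wz": 0,"gripper": 0.085},{"dx": 0.004,"dy": 0,"dz": -0.056,"wx": 0,"wy": 0.062,"wz": 0,"gripper": 0.085}]'

```text
time_s: 1.98
eef_pos: [0.5815, -0.1642, 0.2786]
orientation: [-1.557, -0.275, 0.281]
wrist_force: [0.9, 0.5, 1.0]
width: 0.0847
```

```bash
python3 - <<'E'
from h import *
from cell import state
s=state();show(s)
go(s,[.609,-.194,.20],Rdown(18.1))
E
```

```text
t 1.98 tcp [ 0.5815 -0.1642  0.2786] jawdir 20.3 y [-0.0032 -0.0051 -1.    ] F [0.9 0.5 1. ] T [ 0.03 -0.04  0.01] w 0.0847 q [-0.4   0.15  1.52 -0.01  1.47 -0.76]
n 2 d world [ 0.02754988 -0.02978197 -0.07857042] w [ 0.00373369  0.03818693 -0.00467991] deg 2.2146752824335048
 d [ 0.0079  0.0393 -0.0186]  w [ 0.0019  0.0191 -0.0023]
 d [ 0.0082  0.0393 -0.0185]  w [ 0.0019  0.0191 -0.0023]
```

>>> move_arm --plan '[{"dx": 0.008,"dy": 0.039,"dz": -0.0185,"wx": 0.002,"wy": 0.019,"wz": -0.002,"gripper": 0.085},{"dx": 0.008,"dy": 0.039,"dz": -0.0185,"wx": 0.002,"wy": 0.019,"wz": -0.002,"gripper": 0.085},{"dx": 0,"dy": 0,"dz": 0,"wx": 0,"wy": 0,"wz": 0,"gripper": 0.085}]'

```text
time_s: 2.35
eef_pos: [0.6096, -0.1996, 0.1968]
orientation: [-1.556, -0.24, 0.244]
wrist_force: [-0.3, 1.3, -0.3]
width: 0.0849
```

```bash
cat > snap.py <<'E'
import sys
from h import *
from cell import state,camera
def up(im,x0,y0,x1,y1,k,name):
    o=cv2.resize(im[y0:y1,x0:x1],None,fx=k,fy=k,interpolation=cv2.INTER_CUBIC);o=cv2.convertScaleAbs(o,alpha=1.3)
    for x in range((x0//10+1)*10,x1,10):cv2.putText(o,str(x),((x-x0)*k-8,12),0,.35,(0,0,255),1);cv2.line(o,((x-x0)*k+k//2,14),((x-x0)*k+k//2,18),(0,0,255),1)
    for y in range((y0//10+1)*10,y1,10):cv2.putText(o,str(y),(0,(y-y0)*k+k//2+4),0,.35,(0,0,255),1)
    return o
# snap.py name cam x0 y0 x1 y1 k
n,cam=sys.argv[1:3];a=list(map(int,sys.argv[3:8]));im=camera(cam);cv2.imwrite(f"pics/{n}_full.png",im);cv2.imwrite(f"pics/{n}.png",up(im,*a));show(state())
E
python3 snap.py a1 scene 230 80 350 210 4
```

```text
Traceback (most recent call last):
  File "snap.py", line 10, in <module>
    n,cam=sys.argv[1:3];a=list(map(int,sys.argv[3:8]));im=camera(cam);cv2.imwrite(f"pics/{n}_full.png",im);cv2.imwrite(f"pics/{n}.png",up(im,*a));show(state())
                                                                                                                                       ~~^^^^^^^
TypeError: up() missing 1 required positional argument: 'name'
```

```bash
sed -i 's/,k,name):/,k):/' snap.py; python3 snap.py a1 scene 230 80 350 210 4; python3 - <<'E'
from h import *
from cell import state
go(state(),[.609,-.194,.10],Rdown(18.1))
E
```

```text
t 2.45 tcp [ 0.6113 -0.1992  0.2014] jawdir 17.8 y [ 0.0036 -0.0021 -1.    ] F [ 0.7 -0.6 -0.6] T [ 0.02 -0.   -0.01] w 0.0851 q [-0.44  0.28  1.51 -0.    1.35 -0.75]
n 2 d world [-0.00233271  0.00520825 -0.10144077] w [ 0.00308328 -0.00575099  0.00281498] deg 0.40718173336832847
 d [-0.0005  0.0507  0.003 ]  w [ 0.0015 -0.0029  0.0014]
 d [-0.0004  0.0507  0.0029]  w [ 0.0015 -0.0029  0.0014]
```

View pics/a1.png

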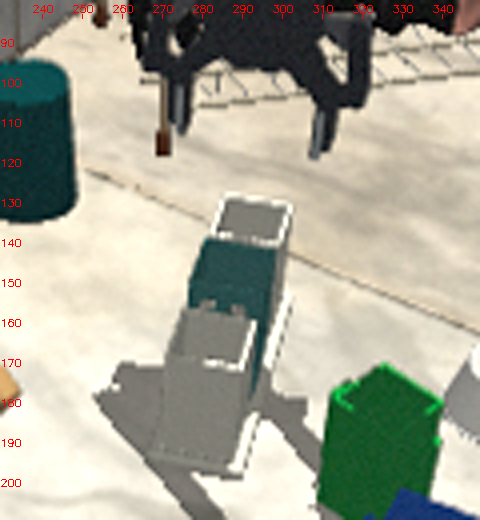

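```bash
python3 - <<'E'
from h import *
for z in(.20,.213):print(proj("scene",[.6113,-.1992,z]))
for d in(-.045,.045): print(proj("scene",[.6113+d*.95,-.1992+d*.31,.213]))
E
```

```text
[291.15896044 118.53124682]
[291.5381718  114.48495153]
[308.05620125 117.44117738]
[275.27236327 111.57386557]
```

>>> move_arm --plan '[{"dx": -0.0005,"dy": 0.04,"dz": 0.003,"wx": 0.0015,"wy": -0.003,"wz": 0.0015,"gripper": 0.085},{"dx": -0.0005,"dy": 0.04,"dz": 0.003,"wx": 0.0015,"wy": -0.003,"wz": 0.0015,"gripper": 0.085},{"dx": 0,"dy": 0,"dz": 0,"wx": 0,"wy": 0,"wz": 0,"gripper": 0.085}]'

```text
time_s: 2.82
eef_pos: [0.6125, -0.1931, 0.1288]
orientation: [-1.563, -0.259, 0.243]
wrist_force: [-0.4, 0.4, -0.5]
width: 0.0851
```

```bash
python3 - <<'E'
from h import *
from cell import state
show(state());go(state(),[.609,-.194,.073],Rdown(18.1))
E
```

```text
t 2.83 tcp [ 0.6125 -0.1931  0.1288] jawdir 18.3 y [ 0.0109 -0.0048 -0.9999] F [-0.4  0.4 -0.5] T [0.04 0.02 0.03] w 0.0851 q [-0.43  0.34  1.58  0.    1.21 -0.75]
n 1 d world [-0.00351856 -0.00093151 -0.05583167] w [0.00792626 0.0037016  0.00889072] deg 0.7146422909484275
 d [-0.0041  0.0558  0.0007]  w [0.0079 0.0037 0.0089]
```

>>> move_arm --plan '[{"dx": -0.004,"dy": 0.02,"dz": 0.0005,"wx": 0.008,"wy": 0.003,"wz": 0.009,"gripper": 0.085},{"dx": 0,"dy": 0.02,"dz": 0,"wx": 0,"wy": 0,"wz": 0,"gripper": 0.085},{"dx": 0,"dy": 0,"dz": 0,"wx": 0,"wy": 0,"wz": 0,"gripper": 0.085},{"dx": 0,"dy": 0,"dz": 0,"wx": 0,"wy": 0,"wz": 0,"gripper": 0.085}]'

```text
time_s: 3.32
eef_pos: [0.6124, -0.195, 0.0935]
orientation: [-1.561, -0.255, 0.244]
wrist_force: [0.6, 0.1, 0.0]
width: 0.0851
```

```bash
python3 - <<'E'
from h import *
from cell import state
show(state());go(state(),[.609,-.194,.073],Rdown(18.1))
E
```

```text
t 3.33 tcp [ 0.6124 -0.195   0.0935] jawdir 18.2 y [ 0.0081 -0.0038 -1.    ] F [0.6 0.1 0. ] T [0.   0.   0.02] w 0.0851 q [-0.43  0.38  1.6  -0.    1.15 -0.75]
n 1 d world [-0.00336062  0.00100932 -0.02054012] w [0.00611237 0.00168771 0.00657132] deg 0.5232192151627876
 d [-0.003   0.0205  0.0021]  w [0.0061 0.0017 0.0066]
```

>>> move_arm --plan '[{"dx": -0.003,"dy": 0.018,"dz": 0.002,"wx": 0.006,"wy": 0,"wz": 0.007,"gripper": 0.085},{"dx": 0,"dy": 0,"dz": 0,"wx": 0,"wy": 0,"wz": 0,"gripper": 0.085},{"dx": 0,"dy": 0,"dz": 0,"wx": 0,"wy": 0,"wz": 0,"gripper": 0.085}]'

```text
time_s: 3.7
eef_pos: [0.6092, -0.1944, 0.075]
orientation: [-1.557, -0.249, 0.249]
wrist_force: [-0.4, -0.3, -1.2]
width: 0.0847
```

```bash
python3 - <<'E'
from h import *
from cell import state
show(state());go(state(),[.609,-.194,.073],Rdown(18.1))
E
python3 snap.py a2 scene 230 80 350 210 4;python3 snap.py a3 top 280 150 360 220 8
```

```text
t 3.7 tcp [ 0.6092 -0.1944  0.075 ] jawdir 18.2 y [ 0.e+00 -5.e-04 -1.e+00] F [-0.4 -0.3 -1.2] T [ 0.   -0.03 -0.08] w 0.0847 q [-0.43  0.4   1.61 -0.    1.13 -0.75]
n 1 d world [-0.00024352  0.00040108 -0.00195778] w [ 0.000452    0.0014698  -0.00014093] deg 0.08847500867206094
 d [-0.0001  0.002   0.0005]  w [ 0.0005  0.0015 -0.0001]
t 3.75 tcp [ 0.6089 -0.1943  0.0747] jawdir 18.2 y [-7.e-04 -2.e-04 -1.e+00] F [ 0.6 -0.2 -0.4] T [ 0.01 -0.03 -0.07] w 0.085 q [-0.43  0.4   1.61 -0.    1.13 -0.75]
t 3.8 tcp [ 0.609  -0.1942  0.0748] jawdir 18.2 y [-6.e-04 -2.e-04 -1.e+00] F [ 0.  -0.1  1.3] T [-0.03 -0.01  0.01] w 0.0845 q [-0.43  0.4   1.61 -0.    1.13 -0.75]
```

View pics/a2.png

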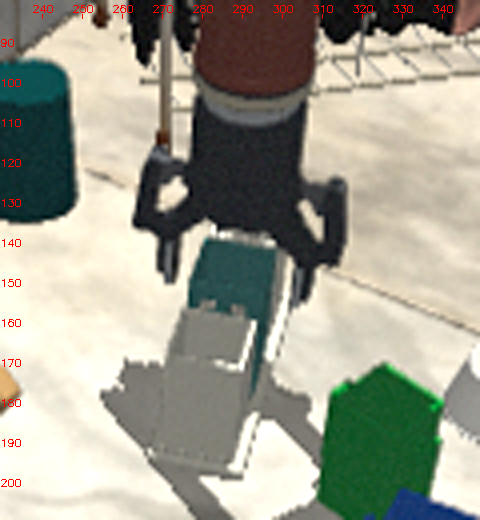

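View pics/a3.png

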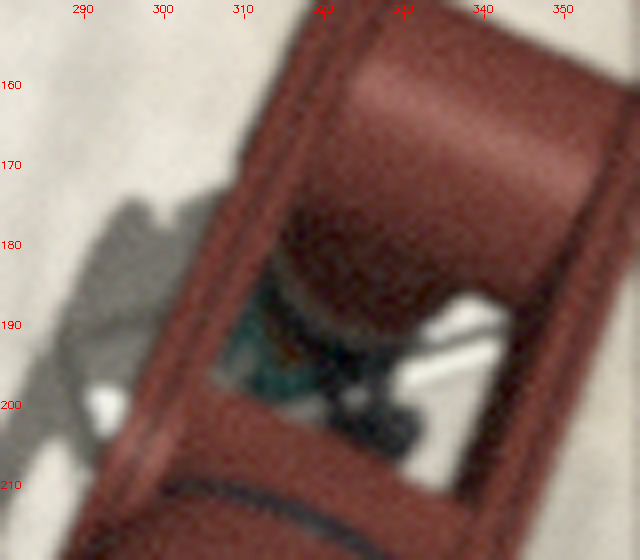

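The fingers straddle the cup's x faces, at scene (273,145) and (305,150). Closing softly.

>>> move_arm --plan '[{"dx": 0,"dy": 0,"dz": 0,"wx": 0,"wy": 0,"wz": 0,"gripper": 0.058},{"dx": 0,"dy": 0,"dz": 0,"wx": 0,"wy": 0,"wz": 0,"gripper": 0.057},{"dx": 0,"dy": 0,"dz": 0,"wx": 0,"wy": 0,"wz": 0,"gripper": 0.057},{"dx": 0,"dy": 0,"dz": 0,"wx": 0,"wy": 0,"wz": 0,"gripper": 0.057}]' --newtons 20

```text
time_s: 4.3
eef_pos: [0.6097, -0.1944, 0.0757]
orientation: [-1.557, -0.25, 0.248]
wrist_force: [0.2, 0.3, 0.6]
width: 0.057
```

```bash
python3 - <<'E'
from h import *
from cell import state
show(state())
E
```

```text
t 4.3 tcp [ 0.6097 -0.1944  0.0757] jawdir 18.2 y [ 1.2e-03 -8.0e-04 -1.0e+00] F [0.2 0.3 0.6] T [ 0.03 -0.01 -0.03] w 0.057 q [-0.43  0.4   1.61 -0.    1.13 -0.75]
```

No contact yet at 57 mm. Closing fully at 20 N.

>>> move_arm --plan '[{"dx": 0,"dy": 0,"dz": 0,"wx": 0,"wy": 0,"wz": 0,"gripper": 0.05},{"dx": 0,"dy": 0,"dz": 0,"wx": 0,"wy": 0,"wz": 0,"gripper": 0.05}]' --newtons 20

```text
time_s: 4.55
eef_pos: [0.6099, -0.1944, 0.076]
orientation: [-1.558, -0.25, 0.248]
wrist_force: [0.2, -0.5, 0.7]
width: 0.0536
```

```bash
python3 - <<'E'
from h import *
from cell import state
show(state())
E
```

```text
t 4.55 tcp [ 0.6099 -0.1944  0.076 ] jawdir 18.2 y [ 1.7e-03 -9.0e-04 -1.0e+00] F [ 0.2 -0.5  0.7] T [0.01 0.01 0.02] w 0.0536 q [-0.43  0.4   1.61 -0.    1.13 -0.75]
```

>>> move_arm --plan '[{"dx": 0,"dy": 0,"dz": 0,"wx": 0,"wy": 0,"wz": 0,"gripper": 0.045},{"dx": 0,"dy": -0.004,"dz": 0,"wx": 0,"wy": 0,"wz": 0.001,"gripper": 0.045},{"dx": 0,"dy": -0.006,"dz": 0,"wx": 0,"wy": 0,"wz": 0,"gripper": 0.045}]' --newtons 45

```text
time_s: 4.92
eef_pos: [0.6086, -0.1938, 0.0847]
orientation: [-1.556, -0.247, 0.251]
wrist_force: [1.3, -0.1, -4.1]
width: 0.0535
```

```bash
python3 - <<'E'
from h import *
from cell import state
show(state());go(state(),[.6099,-.1944,.126],Rdown(18.2),5)
E
```

```text
t 4.92 tcp [ 0.6086 -0.1938  0.0847] jawdir 18.2 y [-2.4e-03  2.0e-04 -1.0e+00] F [ 1.3 -0.1 -4.1] T [ 0.12 -0.21  0.06] w 0.0535 q [-0.43  0.39  1.6  -0.    1.15 -0.75]
n 5 d world [ 0.00131915 -0.00059085  0.04127541] w [-9.01467681e-04 -9.17660423e-05 -2.25902685e-03] deg 0.13945688307850448
 d [ 0.0002 -0.0083 -0.0002]  w [-0.0002 -0.     -0.0005]
 d [ 0.0002 -0.0083 -0.0002]  w [-0.0002 -0.     -0.0005]
 d [ 0.0002 -0.0083 -0.0002]  w [-0.0002 -0.     -0.0005]
 d [ 0.0002 -0.0083 -0.0002]  w [-0.0002 -0.     -0.0005]
 d [ 0.0002 -0.0083 -0.0002]  w [-0.0002 -0.     -0.0005]
```

>>> move_arm --plan '[{"dx": 0.001,"dy": -0.01,"dz": -0.0005,"wx": 0,"wy": 0,"wz": -0.002,"gripper": 0.045},{"dx": 0,"dy": -0.01,"dz": 0,"wx": 0,"wy": 0,"wz": 0,"gripper": 0.045},{"dx": 0,"dy": -0.01,"dz": 0,"wx": 0,"wy": 0,"wz": 0,"gripper": 0.045}]'

```text
time_s: 5.3
eef_pos: [0.6092, -0.1939, 0.1162]
orientation: [-1.555, -0.248, 0.25]
wrist_force: [0.5, 0.2, -3.4]
width: 0.0534
```

```bash
python3 - <<'E'
from h import *
from cell import state
show(state());go(state(),[.6099,-.1944,.156],Rdown(18.2),5)
E
```

```text
t 5.3 tcp [ 0.6092 -0.1939  0.1162] jawdir 18.2 y [-0.0018  0.0012 -1.    ] F [ 0.5  0.2 -3.4] T [-0.04 -0.02 -0.02] w 0.0534 q [-0.43  0.36  1.58  0.    1.2  -0.75]
n 5 d world [ 0.00066402 -0.00053732  0.03978176] w [-0.00172569 -0.00012638 -0.00129811] deg 0.12393726634129258
 d [ 0.0001 -0.008  -0.0001]  w [-0.0003 -0.     -0.0003]
 d [ 0.0001 -0.008  -0.0001]  w [-0.0003 -0.     -0.0003]
 d [ 0.0001 -0.008  -0.0001]  w [-0.0003 -0.     -0.0003]
 d [ 0.0001 -0.008  -0.0001]  w [-0.0003 -0.     -0.0003]
 d [ 0.0001 -0.008  -0.0001]  w [-0.0003 -0.     -0.0003]
```

Force about 3 N, so only the cup is being lifted.

>>> move_arm --plan '[{"dx": 0.0005,"dy": -0.012,"dz": -0.0005,"wx": -0.001,"wy": 0,"wz": -0.001,"gripper": 0.045},{"dx": 0,"dy": -0.012,"dz": 0,"wx": 0,"wy": 0,"wz": 0,"gripper": 0.045},{"dx": 0,"dy": -0.012,"dz": 0,"wx": 0,"wy": 0,"wz": 0,"gripper": 0.045}]'

```text
time_s: 5.68
eef_pos: [0.6101, -0.1944, 0.1554]
orientation: [-1.556, -0.249, 0.249]
wrist_force: [0.6, -0.4, -2.8]
width: 0.0536
```

```bash
python3 - <<'E'
from h import *
from cell import state
show(state());go(state(),[.6099,-.1944,.216],Rdown(18.2),5)
E
```

```text
t 5.67 tcp [ 0.6101 -0.1944  0.1554] jawdir 18.2 y [ 3.e-04  1.e-04 -1.e+00] F [ 0.6 -0.4 -2.8] T [-0.04 -0.03 -0.01] w 0.0536 q [-0.43  0.32  1.56  0.    1.27 -0.75]
n 5 d world [-1.69633499e-04  1.77093771e-05  6.06191267e-02] w [ 3.03904833e-05 -2.35184015e-04  3.14196505e-04] deg 0.022554063216470754
 d [-0.     -0.0121  0.    ]  w [ 0.     -0.      0.0001]
 d [-0.     -0.0121  0.    ]  w [ 0.     -0.      0.0001]
 d [-0.     -0.0121  0.    ]  w [ 0.     -0.      0.0001]
 d [-0.     -0.0121  0.    ]  w [ 0.     -0.      0.0001]
 d [-0.     -0.0121  0.    ]  w [ 0.     -0.      0.0001]
```

>>> move_arm --plan '[{"dx": 0,"dy": -0.015,"dz": 0,"wx": 0,"wy": 0,"wz": 0,"gripper": 0.045},{"dx": 0,"dy": -0.015,"dz": 0,"wx": 0,"wy": 0,"wz": 0,"gripper": 0.045},{"dx": 0,"dy": -0.015,"dz": 0,"wx": 0,"wy": 0,"wz": 0,"gripper": 0.045},{"dx": 0,"dy": -0.015,"dz": 0,"wx": 0,"wy": 0,"wz": 0,"gripper": 0.045},{"dx": 0,"dy": -0.01,"dz": 0,"wx": 0,"wy": 0,"wz": 0,"gripper": 0.045}]'

```text
time_s: 6.3
eef_pos: [0.6103, -0.1946, 0.2314]
orientation: [-1.557, -0.25, 0.248]
wrist_force: [0.0, 0.2, -2.7]
width: 0.0535
```

```bash
python3 snap.py b1 scene 230 60 350 210 4; python3 - <<'E'
from h import *
from cell import state
go(state(),[.4735,.097,.225],Rdown(-3))
E
```

```text
t 6.35 tcp [ 0.6109 -0.1948  0.233 ] jawdir 18.2 y [ 0.0037 -0.0015 -1.    ] F [ 1.1  0.3 -1. ] T [-0.03 -0.08 -0.03] w 0.0536 q [-0.43  0.25  1.48  0.    1.4  -0.75]
n 6 d world [-0.13744146  0.29179711 -0.00797047] w [0.00198217 0.36982763 0.00347982] deg 21.190804913062635
 d [-0.0066  0.0012  0.0534]  w [0.0003 0.0616 0.0006]
 d [-0.0099  0.0012  0.0528]  w [0.0003 0.0616 0.0006]
 d [-0.0131  0.0012  0.0521]  w [0.0003 0.0616 0.0006]
 d [-0.0163  0.0012  0.0512]  w [0.0003 0.0616 0.0006]
 d [-0.0194  0.0013  0.0501]  w [0.0003 0.0616 0.0006]
 d [-0.0225  0.0013  0.0488]  w [0.0003 0.0616 0.0006]
```

View pics/b1.png

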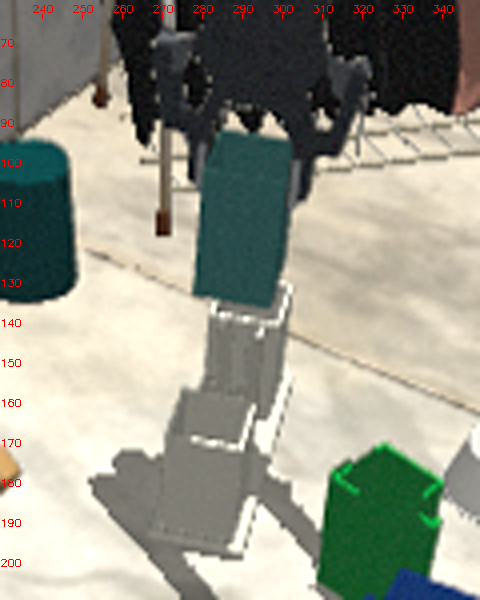

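The cup is clear of the caddy, its underside at scene (288,135), and the caddy hasn't moved (corner still at (267,195)). Carrying it over.

>>> move_arm --plan '[{"dx": -0.0066,"dy": 0,"dz": 0.053,"wx": 0,"wy": 0.062,"wz": 0,"gripper": 0.045},{"dx": -0.01,"dy": 0,"dz": 0.053,"wx": 0,"wy": 0.062,"wz": 0,"gripper": 0.045},{"dx": -0.013,"dy": 0,"dz": 0.052,"wx": 0,"wy": 0.062,"wz": 0,"gripper": 0.045},{"dx": -0.016,"dy": 0,"dz": 0.051,"wx": 0,"wy": 0.062,"wz": 0,"gripper": 0.045},{"dx": -0.018,"dy": 0,"dz": 0.045,"wx": 0,"wy": 0.062,"wz": 0,"gripper": 0.045}]'

```text
time_s: 6.98
eef_pos: [0.4973, 0.0465, 0.2311]
orientation: [-1.572, 0.004, -0.01]
wrist_force: [0.5, 0.1, -3.1]
width: 0.0534
```

```bash
python3 - <<'E'
from h import *
from cell import state
show(state());go(state(),[.4735,.097,.20],Rdown(-3))
E
```

```text
t 6.97 tcp [0.4973 0.0465 0.2311] jawdir -0.5 y [ 0.0037 -0.0013 -1.    ] F [ 0.5  0.1 -3.1] T [-0.02 -0.   -0.06] w 0.0534 q [-0.06 -0.09  1.85 -0.    1.37 -0.06]
n 2 d world [-0.02380857  0.05047347 -0.03113845] w [0.0011991  0.04357363 0.0036923 ] deg 2.5064737803818145
 d [-0.0122  0.0155  0.0252]  w [0.0006 0.0218 0.0018]
 d [-0.0127  0.0155  0.0249]  w [0.0006 0.0218 0.0018]
```

>>> move_arm --plan '[{"dx": -0.012,"dy": 0.015,"dz": 0.025,"wx": 0.0006,"wy": 0.022,"wz": 0.002,"gripper": 0.045},{"dx": -0.0125,"dy": 0.016,"dz": 0.024,"wx": 0.0006,"wy": 0.022,"wz": 0.002,"gripper": 0.045},{"dx": 0,"dy": 0.02,"dz": 0,"wx": 0,"wy": 0,"wz": 0,"gripper": 0.045},{"dx": 0,"dy": 0.02,"dz": 0,"wx": 0,"wy": 0,"wz": 0,"gripper": 0.045},{"dx": 0,"dy": 0.02,"dz": 0,"wx": 0,"wy": 0,"wz": 0,"gripper": 0.045}]'

```text
time_s: 7.6
eef_pos: [0.4719, 0.1017, 0.1397]
orientation: [-1.569, 0.035, -0.041]
wrist_force: [0.4, -0.2, -2.4]
width: 0.0534
```

```bash
python3 snap.py b2 scene 210 180 360 310 5;  python3 - <<'E'
from h import *
from cell import state
go(state(),[.4735,.097,.085],Rdown(-3))
E
```

```text
t 7.65 tcp [0.4699 0.1015 0.1367] jawdir -2.8 y [-7.e-04  9.e-04 -1.e+00] F [-2.6  0.1 -5.2] T [-0.07  0.22 -0.01] w 0.0538 q [ 0.05 -0.04  1.99  0.    1.19  0.1 ]
n 1 d world [ 0.00356348 -0.0045456  -0.05166797] w [-0.00088113  0.00360652 -0.00078115] deg 0.21737335386496062
 d [ 0.0038  0.0517 -0.0044]  w [-0.0009  0.0036 -0.0008]
```

View pics/b2.png

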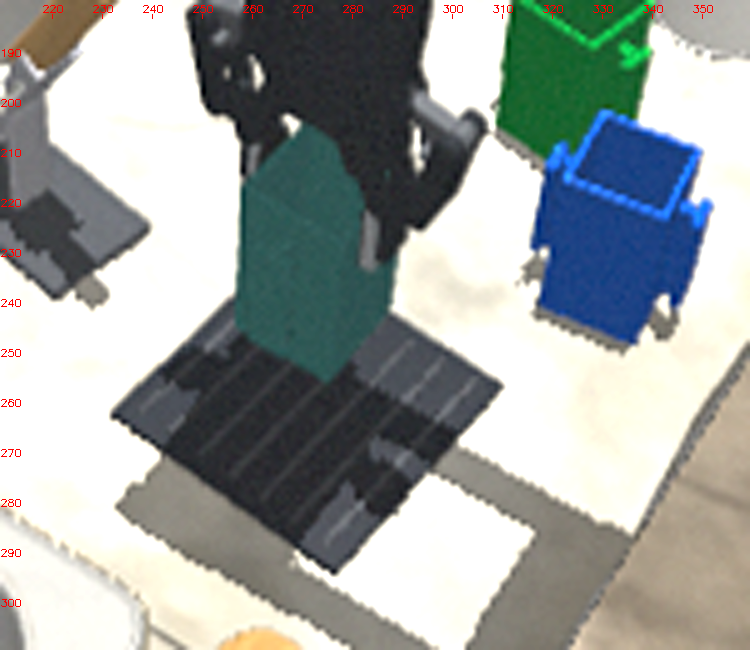

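```bash
python3 - <<'E'
from h import *
a,b,c=[onz("scene",*p,.006)for p in((231.6,262.2),(310,256.6),(276.6,294.4))];print(a,b,c,(a+b)/2,np.linalg.norm(a-c),np.linalg.norm(b-c))
# top view mat edges via threshold
t=cv2.imread("pics/top0.png");g=cv2.cvtColor(t,cv2.COLOR_BGR2GRAY).astype(float)
m=((g<110)*255).astype(np.uint8);mm=np.zeros_like(m);mm[203:258,204:257]=m[203:258,204:257];mm=cv2.morphologyEx(mm,cv2.MORPH_CLOSE,np.ones((3,3)))
cs,_=cv2.findContours(mm,0,1);r=cv2.minAreaRect(max(cs,key=cv2.contourArea));print(r,onz("top",*r[0],.006))
E
```

```text
[0.54864156 0.16051264 0.006     ] [0.39921521 0.03512932 0.006     ] [0.41062849 0.17264719 0.006     ] [0.47392839 0.09782098 0.006     ] 0.13854549649883272 0.1379906818940306
((229.9000244140625, 229.80001831054688), (40.68339157104492, 40.559356689453125), 7.125016689300537) [0.47263348 0.09432423 0.006     ]
```

>>> move_arm --plan '[{"dx": 0.0038,"dy": 0.02,"dz": -0.005,"wx": -0.001,"wy": 0.02,"wz": -0.001,"gripper": 0.045},{"dx": 0,"dy": 0.015,"dz": 0,"wx": 0,"wy": 0,"wz": 0,"gripper": 0.045},{"dx": 0,"dy": 0.008,"dz": 0,"wx": 0,"wy": 0,"wz": 0,"gripper": 0.045},{"dx": 0,"dy": 0,"dz": 0,"wx": 0,"wy": 0,"wz": 0,"gripper": 0.045}]'

```text
time_s: 8.15
eef_pos: [0.4734, 0.0965, 0.0928]
orientation: [-1.57, 0.054, -0.053]
wrist_force: [0.1, 0.2, -2.5]
width: 0.0536
```

```bash
python3 - <<'E'
from h import *
from cell import state
show(state());go(state(),[.4733,.0965,.078],Rdown(-4))
E
```

```text
t 8.15 tcp [0.4734 0.0965 0.0928] jawdir -3.9 y [-5.e-04  1.e-04 -1.e+00] F [ 0.1  0.2 -2.5] T [0.   0.03 0.05] w 0.0536 q [0.04 0.03 2.01 0.   1.1  0.11]
n 1 d world [-1.03922087e-04 -3.40609140e-05 -1.48339204e-02] w [-2.08535649e-05  1.25232947e-03 -5.02614752e-04] deg 0.07732564947787779
 d [-0.0001  0.0148 -0.    ]  w [-0.      0.0013 -0.0005]
```

>>> move_arm --plan '[{"dx": 0,"dy": 0.01,"dz": 0,"wx": 0,"wy": 0,"wz": 0,"gripper": 0.045},{"dx": 0,"dy": 0.005,"dz": 0,"wx": 0,"wy": 0,"wz": 0,"gripper": 0.045},{"dx": 0,"dy": 0.002,"dz": 0,"wx": 0,"wy": 0,"wz": 0,"gripper": 0.045},{"dx": 0,"dy": 0.002,"dz": 0,"wx": 0,"wy": 0,"wz": 0,"gripper": 0.045}]'

```text
time_s: 8.65
eef_pos: [0.4748, 0.0968, 0.0743]
orientation: [-1.57, 0.051, -0.055]
wrist_force: [-0.3, -0.0, -2.5]
width: 0.0534
```

```bash
python3 - <<'E'
from h import *
from cell import state
show(state())
E
```

```text
t 8.65 tcp [0.4748 0.0968 0.0743] jawdir -3.9 y [ 2.6e-03  2.0e-04 -1.0e+00] F [-0.3 -0.  -2.5] T [-0.01  0.01 -0.02] w 0.0534 q [0.04 0.06 2.02 0.   1.06 0.11]
```

>>> move_arm --plan '[{"dx": -0.001,"dy": 0.002,"dz": 0,"wx": 0,"wy": 0,"wz": 0.002,"gripper": 0.045},{"dx": 0,"dy": 0.0015,"dz": 0,"wx": 0,"wy": 0,"wz": 0,"gripper": 0.045}]'

```text
time_s: 8.9
eef_pos: [0.4741, 0.0968, 0.072]
orientation: [-1.57, 0.053, -0.054]
wrist_force: [-6.4, -0.9, 16.0]
width: 0.0536
```

```bash
python3 - <<'E'
from h import *
from cell import state
show(state())
E
```

```text
t 8.9 tcp [0.4741 0.0968 0.072 ] jawdir -3.9 y [ 4.e-04  3.e-04 -1.e+00] F [-6.4 -0.9 16. ] T [-0.03  1.77  0.1 ] w 0.0536 q [0.04 0.07 2.02 0.   1.05 0.11]
```

Contact at the expected height, 0.072. Back off a hair and release in small steps.

>>> move_arm --plan '[{"dx": 0,"dy": -0.0005,"dz": 0,"wx": 0,"wy": 0,"wz": 0,"gripper": 0.053},{"dx": 0,"dy": 0,"dz": 0,"wx": 0,"wy": 0,"wz": 0,"gripper": 0.06},{"dx": 0,"dy": 0,"dz": 0,"wx": 0,"wy": 0,"wz": 0,"gripper": 0.075},{"dx": 0,"dy": 0,"dz": 0,"wx": 0,"wy": 0,"wz": 0,"gripper": 0.085},{"dx": 0,"dy": 0,"dz": 0,"wx": 0,"wy": 0,"wz": 0,"gripper": 0.085}]' --newtons 20

```text
time_s: 9.52
eef_pos: [0.4755, 0.0969, 0.0737]
orientation: [-1.57, 0.05, -0.056]
wrist_force: [-0.5, -0.3, -0.7]
width: 0.0851
```

```bash
python3 - <<'E'
from h import *
from cell import state
show(state())
E
```

```text
t 9.53 tcp [0.4755 0.0969 0.0737] jawdir -3.9 y [ 3.7e-03  4.0e-04 -1.0e+00] F [-0.5 -0.3 -0.7] T [-0.    0.03 -0.  ] w 0.0851 q [0.04 0.06 2.02 0.   1.05 0.11]
```

>>> move_arm --plan '[{"dx": 0,"dy": -0.02,"dz": 0,"wx": 0,"wy": 0,"wz": 0.003,"gripper": 0.085},{"dx": 0,"dy": -0.03,"dz": 0,"wx": 0,"wy": 0,"wz": 0,"gripper": 0.085},{"dx": 0,"dy": -0.05,"dz": 0,"wx": 0,"wy": 0,"wz": 0,"gripper": 0.085},{"dx": 0,"dy": -0.06,"dz": 0,"wx": 0,"wy": 0,"wz": 0,"gripper": 0.085},{"dx": 0,"dy": -0.06,"dz": 0,"wx": 0,"wy": 0,"wz": 0,"gripper": 0.085}]'

```text
time_s: 10.15
eef_pos: [0.4715, 0.0965, 0.2932]
orientation: [-1.57, 0.064, -0.043]
wrist_force: [1.0, 1.4, 0.2]
width: 0.085
```

```bash
python3 snap.py d1 scene 180 140 330 280 5; python3 snap.py d2 top 200 140 360 260 5
```

```text
t 10.2 tcp [0.4752 0.0967 0.3029] jawdir -3.9 y [ 6.e-04  6.e-04 -1.e+00] F [ 1.5 -0.2  7. ] T [-0.08 -0.09 -0.03] w 0.0851 q [ 0.04 -0.16  1.78  0.    1.52  0.11]
t 10.25 tcp [0.4756 0.0967 0.2999] jawdir -3.9 y [ 1.2e-03  7.0e-04 -1.0e+00] F [ 0.3 -0.3  0.2] T [ 0.01 -0.05  0.05] w 0.085 q [ 0.04 -0.16  1.79  0.    1.51  0.11]
```

View pics/d1.png

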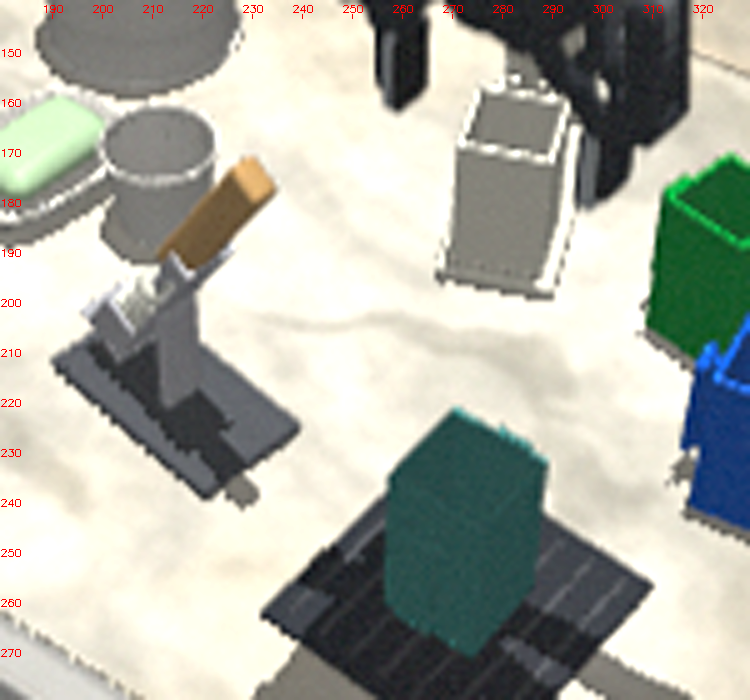

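View pics/d2.png

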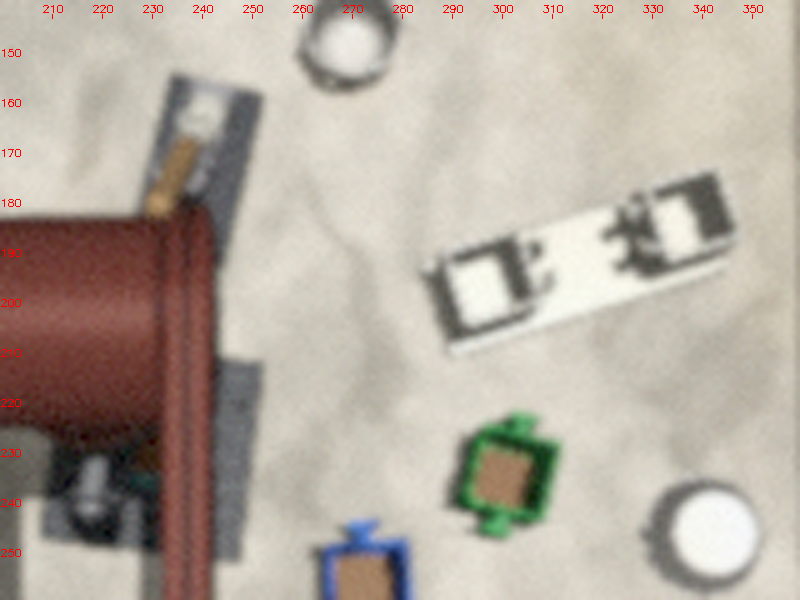

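```bash
python3 - <<'E'
from h import *
np.set_printoptions(precision=4,suppress=True)
for z in(.208,.2123):print(z,onz("scene",230.5,175.3,z),onz("top",231.3,181.8,z))
# colour mask of handle, d1_full scene: centroid line of the handle
im=cv2.imread("pics/top0.png")
E=np.array([.6015,.0838,.2123])
for yaw in(-9.,-10.5,-12):
    a=np.radians(yaw);ax=np.array([-np.sin(np.radians(32))*np.cos(a),-np.sin(np.radians(32))*np.sin(a),np.cos(np.radians(32))])
    print(yaw,ax,"foot",E-.215*ax)
    for L in(.0,.03,.06,.085,.15,.2): print(L,"scene",proj("scene",E-L*ax),"top",proj("top",E-L*ax))
E
```

```text
0.208 [0.6033 0.0834 0.208 ] [0.6021 0.0837 0.208 ]
0.2123 [0.6004 0.0871 0.2123] [0.6012 0.0834 0.2123]
-9.0 [-0.5234  0.0829  0.848 ] foot [0.714 0.066 0.03 ]
0.0 scene [230.9922 174.3137] top [231.1778 181.7075]
0.03 scene [226.4859 179.1601] top [232.6067 178.2912]
0.06 scene [222.2158 183.7527] top [233.9764 175.0164]
0.085 scene [218.8245 187.3999] top [235.0752 172.3893]
0.15 scene [210.6497 196.1918] top [237.765  165.9586]
0.2 scene [204.9239 202.3497] top [239.6841 161.3702]
-10.5 [-0.521   0.0966  0.848 ] foot [0.7135 0.063  0.03  ]
0.0 scene [230.9922 174.3137] top [231.1778 181.7075]
0.03 scene [226.6175 179.0736] top [232.7392 178.3173]
0.06 scene [222.4739 183.582 ] top [234.236  175.0676]
0.085 scene [219.1845 187.1611] top [235.4368 172.4606]
0.15 scene [211.2597 195.7837] top [238.3761 166.0789]
0.2 scene [205.7131 201.8188] top [240.4734 161.5254]
-12 [-0.5183  0.1102  0.848 ] foot [0.7129 0.0601 0.03  ]
0.0 scene [230.9922 174.3137] top [231.1778 181.7075]
0.03 scene [226.7523 178.9893] top [232.871  178.3469]
0.06 scene [222.738  183.4161] top [234.4941 175.1255]
0.085 scene [219.5525 186.929 ] top [235.7963 172.5411]
0.15 scene [211.8824 195.3872] top [238.9838 166.2148]
0.2 scene [206.5177 201.3032] top [241.2583 161.7006]
```

```bash
cat >> h.py <<'E'
BY=np.radians(-10.5)
def Rbrush(tilt,yaw=None,sgn=1):
    a=BY if yaw is None else np.radians(yaw);t=np.radians(tilt)
    y=np.array([np.sin(t)*np.cos(a),np.sin(t)*np.sin(a),-np.cos(t)]);x=sgn*np.array([-np.sin(a),np.cos(a),0]);return np.stack([x,y,np.cross(x,y)],1)
E
python3 - <<'E'
from h import *
from cell import state
show(state());go(state(),[.575,.089,.256],Rbrush(32))
E
```

```text
t 10.25 tcp [0.4756 0.0967 0.2999] jawdir -3.9 y [ 1.2e-03  7.0e-04 -1.0e+00] F [ 0.3 -0.3  0.2] T [ 0.01 -0.05  0.05] w 0.085 q [ 0.04 -0.16  1.79  0.    1.51  0.11]
n 9 d world [ 0.09936228 -0.00774034 -0.04387163] w [-0.45506277 -1.41513006 -0.40418446] deg 88.26228967619635
 d [ 0.0111  0.0049 -0.0001]  w [-0.0506 -0.1572 -0.0449]
 d [ 0.0107  0.0054 -0.0016]  w [-0.0506 -0.1572 -0.0449]
 d [ 0.0101  0.006  -0.0029]  w [-0.0506 -0.1572 -0.0449]
 d [ 0.0093  0.0066 -0.0041]  w [-0.0506 -0.1572 -0.0449]
 d [ 0.0082  0.0072 -0.0051]  w [-0.0506 -0.1572 -0.0449]
 d [ 0.007   0.0079 -0.006 ]  w [-0.0506 -0.1572 -0.0449]
 d [ 0.0056  0.0085 -0.0065]  w [-0.0506 -0.1572 -0.0449]
 d [ 0.0042  0.009  -0.0069]  w [-0.0506 -0.1572 -0.0449]
 d [ 0.0027  0.0095 -0.0069]  w [-0.0506 -0.1572 -0.0449]
```

>>> move_arm --plan '[{"dx": 0,"dy": 0,"dz": 0,"wx": -0.05,"wy": -0.157,"wz": -0.045,"gripper": 0.085},{"dx": 0,"dy": 0,"dz": 0,"wx": -0.05,"wy": -0.157,"wz": -0.045,"gripper": 0.085},{"dx": 0,"dy": 0,"dz": 0,"wx": -0.05,"wy": -0.157,"wz": -0.045,"gripper": 0.085},{"dx": 0,"dy": 0,"dz": 0,"wx": -0.05,"wy": -0.157,"wz": -0.045,"gripper": 0.085},{"dx": 0,"dy": 0,"dz": 0,"wx": -0.05,"wy": -0.157,"wz": -0.045,"gripper": 0.085}]'

```text
time_s: 10.88
eef_pos: [0.4769, 0.0963, 0.2997]
orientation: [-1.746, -0.783, 0.419]
wrist_force: [0.5, -0.4, 0.6]
width: 0.0849
```

```bash
python3 - <<'E'
from h import *
from cell import state
show(state());go(state(),[.56,.089,.27],Rbrush(32))
E
```

```text
t 10.88 tcp [0.4769 0.0963 0.2997] jawdir 43.9 y [ 0.2929 -0.1578 -0.943 ] F [ 0.5 -0.4  0.6] T [0.05 0.18 0.02] w 0.0849 q [ 0.18 -0.36  1.98 -0.22  1.26 -0.53]
n 4 d world [ 0.0830715  -0.00731675 -0.02967893] w [-0.19490001 -0.60733877 -0.17103573] deg 37.83689436136807
 d [ 0.0128  0.0134 -0.0121]  w [-0.0487 -0.1518 -0.0428]
 d [ 0.0103  0.0145 -0.0132]  w [-0.0487 -0.1518 -0.0428]
 d [ 0.0076  0.0155 -0.0138]  w [-0.0487 -0.1518 -0.0428]
 d [ 0.0048  0.0165 -0.014 ]  w [-0.0487 -0.1518 -0.0428]
```

>>> move_arm --plan '[{"dx": 0.0128,"dy": 0.0134,"dz": -0.012,"wx": -0.049,"wy": -0.152,"wz": -0.043,"gripper": 0.085},{"dx": 0.01,"dy": 0.0145,"dz": -0.013,"wx": -0.049,"wy": -0.152,"wz": -0.043,"gripper": 0.085},{"dx": 0.0076,"dy": 0.0155,"dz": -0.014,"wx": -0.049,"wy": -0.152,"wz": -0.043,"gripper": 0.085},{"dx": 0.005,"dy": 0.0165,"dz": -0.014,"wx": -0.049,"wy": -0.152,"wz": -0.043,"gripper": 0.085}]'

```text
time_s: 11.38
eef_pos: [0.5609, 0.0912, 0.2687]
orientation: [-1.719, -1.461, 0.808]
wrist_force: [0.5, 1.1, -0.7]
width: 0.0847
```

```bash
python3 - <<'E'
from h import *
from cell import state
show(state());go(state(),[.575,.089,.256],Rbrush(32))
E
```

```text
t 11.38 tcp [0.5609 0.0912 0.2687] jawdir 80.9 y [ 0.5299 -0.0902 -0.8432] F [ 0.5  1.1 -0.7] T [0.05 0.22 0.05] w 0.0847 q [ 0.11 -0.33  2.08 -0.2   0.85 -1.22]
n 1 d world [ 0.01406143 -0.00218177 -0.01270838] w [0.00904503 0.0243252  0.00779386] deg 1.552569855060889
 d [ 0.0001  0.0184 -0.0052]  w [0.009  0.0243 0.0078]
```

>>> move_arm --plan '[{"dx": 0,"dy": 0.018,"dz": -0.005,"wx": 0.009,"wy": 0.024,"wz": 0.008,"gripper": 0.085},{"dx": 0,"dy": 0,"dz": 0,"wx": 0,"wy": 0,"wz": 0,"gripper": 0.085},{"dx": 0,"dy": 0,"dz": 0,"wx": 0,"wy": 0,"wz": 0,"gripper": 0.085}]'

```text
time_s: 11.75
eef_pos: [0.5736, 0.0882, 0.2531]
orientation: [-1.721, -1.431, 0.799]
wrist_force: [-0.2, 0.1, 0.8]
width: 0.0852
```

```bash
python3 snap.py e1 scene 170 90 320 230 5; python3 - <<'E'
from h import *
from cell import state
show(state());go(state(),[.6275,.0793,.1685],Rbrush(32),3)
E
```

```text
t 11.8 tcp [0.5735 0.0883 0.2532] jawdir 79.6 y [ 0.5181 -0.0971 -0.8498] F [-0.7 -0.4 -0.2] T [0.07 0.27 0.02] w 0.0851 q [ 0.1  -0.28  2.07 -0.21  0.83 -1.19]
t 11.8 tcp [0.5735 0.0883 0.2532] jawdir 79.6 y [ 0.5181 -0.0971 -0.8498] F [-0.7 -0.4 -0.2] T [0.07 0.27 0.02] w 0.0851 q [ 0.1  -0.28  2.07 -0.21  0.83 -1.19]
n 3 d world [ 0.05395024 -0.00895518 -0.08468802] w [-0.00324238  0.00180204 -0.00105162] deg 0.22091440749040747
 d [ 0.0004  0.0336 -0.0006]  w [-0.0011  0.0006 -0.0004]
 d [ 0.0004  0.0336 -0.0006]  w [-0.0011  0.0006 -0.0004]
 d [ 0.0004  0.0336 -0.0005]  w [-0.0011  0.0006 -0.0004]
```

View pics/e1.png

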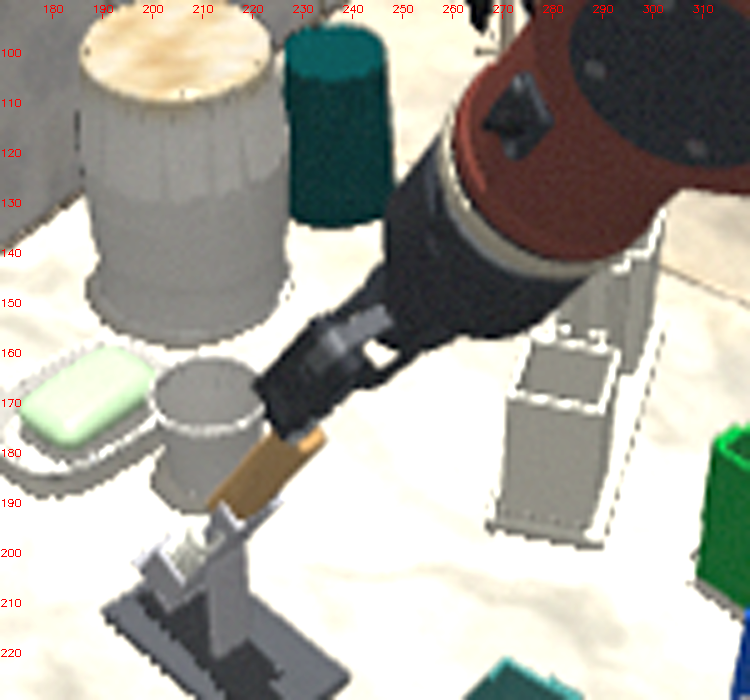

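The tool lines up with the handle (end at scene (230,175)). Advancing along the axis.

>>> move_arm --plan '[{"dx": 0,"dy": 0.033,"dz": -0.0005,"wx": -0.001,"wy": 0,"wz": 0,"gripper": 0.085},{"dx": 0,"dy": 0.033,"dz": -0.0005,"wx": -0.001,"wy": 0,"wz": 0,"gripper": 0.085},{"dx": 0,"dy": 0.025,"dz": -0.0005,"wx": 0,"wy": 0,"wz": 0,"gripper": 0.085},{"dx": 0,"dy": 0,"dz": 0,"wx": 0,"wy": 0,"wz": 0,"gripper": 0.085}]'

```text
time_s: 12.3
eef_pos: [0.6244, 0.0805, 0.1797]
orientation: [-1.725, -1.44, 0.793]
wrist_force: [-0.4, -0.1, 0.2]
width: 0.0848
```

```bash
python3 snap.py e2 top 200 130 280 220 7; python3 snap.py e3 scene 180 140 280 230 7;python3 - <<'E'
from h import *
from cell import state
show(state());go(state(),[.6275,.0793,.1685],Rbrush(32),1)
E
```

```text
t 12.35 tcp [0.6248 0.0807 0.1811] jawdir 79.7 y [ 0.5277 -0.0954 -0.8441] F [ 0.  -0.1 -1.1] T [0.02 0.29 0.06] w 0.0847 q [ 0.08 -0.07  2.04 -0.23  0.64 -1.17]
t 12.4 tcp [0.6251 0.0808 0.1822] jawdir 79.7 y [ 0.5292 -0.0952 -0.8432] F [0.7 0.4 0.2] T [0.03 0.24 0.03] w 0.0854 q [ 0.08 -0.07  2.04 -0.23  0.64 -1.17]
t 12.4 tcp [0.6251 0.0808 0.1822] jawdir 79.7 y [ 0.5292 -0.0952 -0.8432] F [0.7 0.4 0.2] T [0.03 0.24 0.03] w 0.0854 q [ 0.08 -0.07  2.04 -0.23  0.64 -1.17]
n 1 d world [ 0.00236218 -0.00150622 -0.01368243] w [0.00914666 0.00269812 0.00282949] deg 0.5699341856331372
 d [-0.0011  0.0129  0.0052]  w [0.0091 0.0027 0.0028]
```

View pics/e2.png

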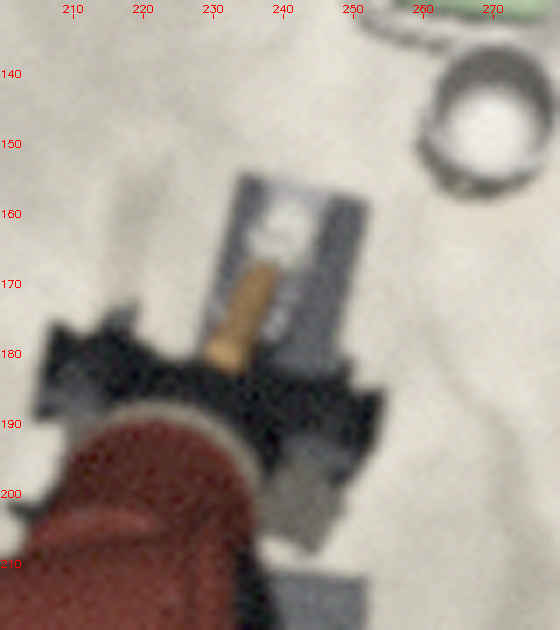

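View pics/e3.png

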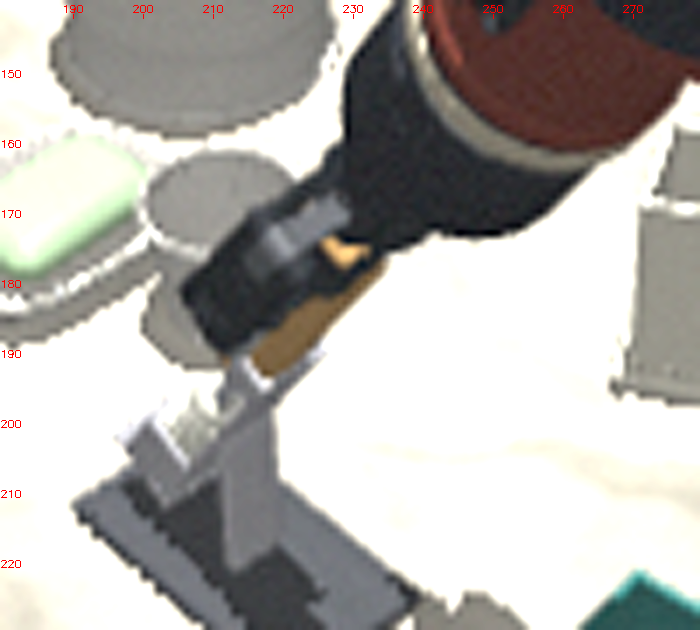

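>>> move_arm --plan '[{"dx": -0.001,"dy": 0.012,"dz": 0.005,"wx": 0.009,"wy": 0.003,"wz": 0.003,"gripper": 0.085},{"dx": 0,"dy": 0,"dz": 0,"wx": 0,"wy": 0,"wz": 0,"gripper": 0.085},{"dx": 0,"dy": 0,"dz": 0,"wx": 0,"wy": 0,"wz": 0,"gripper": 0.085}]'

```text
time_s: 12.78
eef_pos: [0.628, 0.08, 0.1721]
orientation: [-1.725, -1.436, 0.791]
wrist_force: [-0.3, 0.3, 1.1]
width: 0.0848
```

```bash
python3 snap.py e4 scene 180 140 280 230 7;python3 - <<'E'
from h import *
from cell import state
show(state());go(state(),[.6275,.0793,.1685],Rbrush(32),1)
E
```

```text
t 12.82 tcp [0.6279 0.08   0.1719] jawdir 79.5 y [ 0.5244 -0.0962 -0.846 ] F [0.1 0.3 0.1] T [0.06 0.29 0.02] w 0.0851 q [ 0.07 -0.05  2.03 -0.23  0.62 -1.16]
t 12.82 tcp [0.6279 0.08   0.1719] jawdir 79.5 y [ 0.5244 -0.0962 -0.846 ] F [0.1 0.3 0.1] T [0.06 0.29 0.02] w 0.0851 q [ 0.07 -0.05  2.03 -0.23  0.62 -1.16]
n 1 d world [-0.00037137 -0.00068523 -0.0033801 ] w [ 0.00376295 -0.00041871  0.00096459] deg 0.2238611619226954
 d [-0.0007  0.0027  0.002 ]  w [ 0.0038 -0.0004  0.001 ]
```

View pics/e4.png

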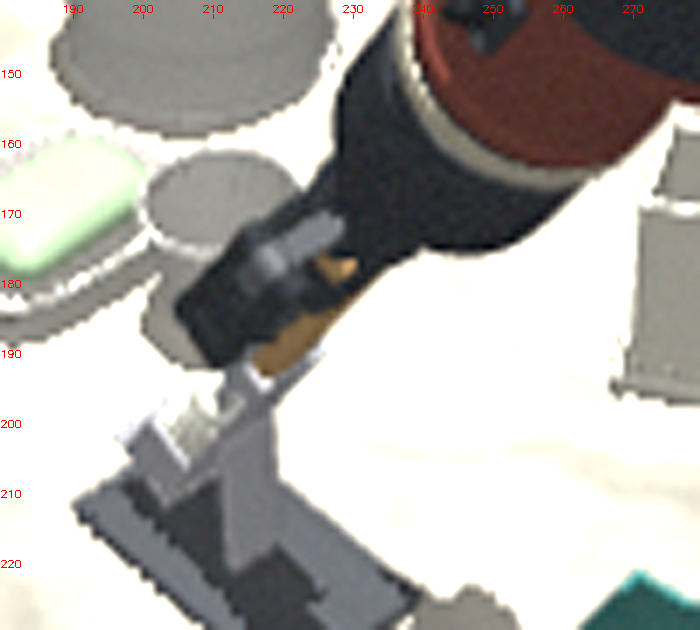

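```bash
python3 - <<'E'
from h import *
from cell import state
s=state();R=Ro.from_rotvec(s["orientation"]).as_matrix();p=s["eef_pos"]
for l in(.0425,.057):
  for b in(0,.013,.03):
    print(l,b,[proj("scene",p+R@np.array([l,-b,w])).round(1) for w in(-.011,0,.011)])
E=p-R[:,1]*.049
print(proj("scene",p),proj("scene",E))
E
```

```text
0.0425 0 [array([206.9, 186.7]), array([209.7, 190.5]), array([212.5, 194.4])]
0.0425 0.013 [array([208.5, 184.7]), array([211.4, 188.6]), array([214.2, 192.5])]
0.0425 0.03 [array([210.8, 182.1]), array([213.6, 186.1]), array([216.5, 190. ])]
0.057 0 [array([202. , 189.7]), array([204.8, 193.6]), array([207.6, 197.5])]
0.057 0.013 [array([203.6, 187.8]), array([206.5, 191.8]), array([209.3, 195.7])]
0.057 0.03 [array([205.8, 185.2]), array([208.7, 189.2]), array([211.6, 193.2])]
[223.42857362 181.68427509] [230.4998583  174.07626483]
```

>>> move_arm --plan '[{"dx": -0.0005,"dy": 0.003,"dz": 0.0025,"wx": 0.003,"wy": 0,"wz": 0.001,"gripper": 0.06},{"dx": 0,"dy": 0,"dz": 0,"wx": 0,"wy": 0,"wz": 0,"gripper": 0.035},{"dx": 0,"dy": 0,"dz": 0,"wx": 0,"wy": 0,"wz": 0,"gripper": 0.022},{"dx": 0,"dy": 0,"dz": 0,"wx": 0,"wy": 0,"wz": 0,"gripper": 0.02}]' --newtons 20

```text
time_s: 13.32
eef_pos: [0.6273, 0.0796, 0.1682]
orientation: [-1.724, -1.433, 0.793]
wrist_force: [-0.5, 0.9, -0.3]
width: 0.0198
```

```bash
python3 - <<'E'
from h import *
from cell import state
show(state());go(state(),[.6275,.0793,.1685],Rbrush(32),1)
E
```

```text
t 13.32 tcp [0.6273 0.0796 0.1682] jawdir 79.5 y [ 0.522  -0.0967 -0.8475] F [-0.5  0.9 -0.3] T [ 0.09  0.25 -0.01] w 0.0198 q [ 0.07 -0.05  2.04 -0.23  0.62 -1.16]
n 1 d world [ 0.00021459 -0.00030854  0.00034319] w [ 1.08829760e-03 -4.44043714e-04  2.94485759e-05] deg 0.06736662467508285
 d [-0.0003 -0.0001 -0.0004]  w [ 0.0011 -0.0004  0.    ]
```

>>> move_arm --plan '[{"dx": 0,"dy": 0,"dz": 0,"wx": 0,"wy": 0,"wz": 0,"gripper": 0.01},{"dx": 0,"dy": 0,"dz": 0,"wx": 0,"wy": 0,"wz": 0,"gripper": 0.01}]' --newtons 20

```text
time_s: 13.58
eef_pos: [0.6273, 0.0796, 0.1683]
orientation: [-1.724, -1.433, 0.793]
wrist_force: [-0.9, -0.2, -0.7]
width: 0.0156
```

```bash
python3 - <<'E'
from h import *
from cell import state
show(state())
E
```

```text
t 13.57 tcp [0.6273 0.0796 0.1683] jawdir 79.5 y [ 0.522  -0.0967 -0.8475] F [-0.9 -0.2 -0.7] T [ 0.04  0.3  -0.04] w 0.0156 q [ 0.07 -0.05  2.04 -0.23  0.62 -1.16]
```

>>> move_arm --plan '[{"dx": 0,"dy": -0.01,"dz": 0,"wx": 0,"wy": 0,"wz": 0,"gripper": 0.005},{"dx": 0,"dy": -0.025,"dz": 0,"wx": 0,"wy": 0,"wz": 0,"gripper": 0.005},{"dx": 0,"dy": -0.03,"dz": 0,"wx": 0,"wy": 0,"wz": 0,"gripper": 0.005}]' --newtons 45

```text
time_s: 13.95
eef_pos: [0.5923, 0.0856, 0.2239]
orientation: [-1.723, -1.432, 0.795]
wrist_force: [1.3, 0.1, 1.0]
width: 0.0156
```

```bash
python3 snap.py f1 scene 170 90 320 230 5; python3 - <<'E'
from h import *
from cell import state
s=state()
print("target 155mm out");go(s,np.array([.6273,.0796,.1683])+.16*np.array([-.521,.0966,.848]),Rbrush(32),3)
E
```

```text
t 14.0 tcp [0.5929 0.0863 0.2284] jawdir 79.5 y [ 0.5247 -0.0964 -0.8458] F [2.8 1.1 1.2] T [0.14 0.11 0.04] w 0.0159 q [ 0.09 -0.21  2.06 -0.21  0.75 -1.18]
target 155mm out
n 3 d world [-0.04896166  0.00876612  0.0756151 ] w [ 0.00422242 -0.00086258  0.00083505] deg 0.2515157612655982
 d [-0.0001 -0.0302  0.0006]  w [ 0.0014 -0.0003  0.0003]
 d [-0.0001 -0.0302  0.0006]  w [ 0.0014 -0.0003  0.0003]
 d [-0.0001 -0.0302  0.0007]  w [ 0.0014 -0.0003  0.0003]
```

View pics/f1.png

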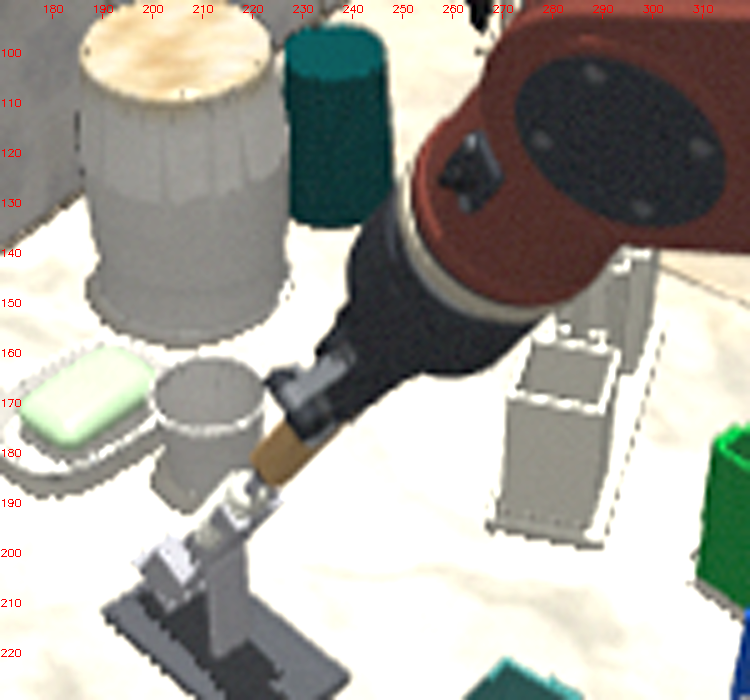

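The brush is sliding out along its channel, its head now at scene (212,193). Continuing.

>>> move_arm --plan '[{"dx": 0,"dy": -0.03,"dz": 0.0005,"wx": 0.004,"wy": 0,"wz": 0,"gripper": 0.005},{"dx": 0,"dy": -0.03,"dz": 0.0005,"wx": 0,"wy": 0,"wz": 0,"gripper": 0.005},{"dx": 0,"dy": -0.03,"dz": 0.0005,"wx": 0,"wy": 0,"wz": 0,"gripper": 0.005}]'

```text
time_s: 14.38
eef_pos: [0.5419, 0.0952, 0.3041]
orientation: [-1.721, -1.431, 0.795]
wrist_force: [0.8, -0.1, -0.9]
width: 0.0154
```

```bash
python3 - <<'E'
from h import *
from cell import state
s=state();show(s)
print("rise");go(s,[.53,.097,.36],Rbrush(0))
E
```

```text
t 14.38 tcp [0.5419 0.0952 0.3041] jawdir 79.5 y [ 0.5184 -0.0959 -0.8498] F [ 0.8 -0.1 -0.9] T [ 0.02  0.31 -0.03] w 0.0154 q [ 0.13 -0.39  2.06 -0.2   0.95 -1.19]
rise
n 4 d world [-0.01186622  0.00176705  0.05590266] w [ 5.55250306e-01 -7.35566513e-04  4.27523333e-04] deg 31.81353646465337
 d [-0.0001 -0.0135 -0.0048]  w [ 1.388e-01 -2.000e-04  1.000e-04]
 d [-0.0001 -0.014  -0.0029]  w [ 1.388e-01 -2.000e-04  1.000e-04]
 d [-0.0001 -0.0143 -0.0009]  w [ 1.388e-01 -2.000e-04  1.000e-04]
 d [-0.0001 -0.0143  0.001 ]  w [ 1.388e-01 -2.000e-04  1.000e-04]
```

>>> move_arm --plan '[{"dx": 0,"dy": -0.03,"dz": -0.015,"wx": 0.05,"wy": 0,"wz": 0,"gripper": 0.005},{"dx": 0,"dy": -0.02,"dz": -0.003,"wx": 0.139,"wy": 0,"wz": 0,"gripper": 0.005},{"dx": 0,"dy": -0.01,"dz": 0,"wx": 0.139,"wy": 0,"wz": 0,"gripper": 0.005},{"dx": 0,"dy": 0,"dz": 0,"wx": 0.139,"wy": 0,"wz": 0,"gripper": 0.005},{"dx": 0,"dy": 0,"dz": 0,"wx": 0.088,"wy": 0,"wz": 0,"gripper": 0.005}]'

```text
time_s: 15.0
eef_pos: [0.5251, 0.0996, 0.3718]
orientation: [-1.278, -1.071, 1.078]
wrist_force: [0.5, 0.5, -0.3]
width: 0.0153
```

```bash
python3 snap.py g1 scene 180 60 330 280 3; python3 - <<'E'
from h import *
from cell import state
s=state();show(s)
go(s,[.4745,.0967,.36],Rbrush(0))
E
```

```text
t 15.05 tcp [0.5257 0.0992 0.3709] jawdir 79.7 y [-0.0132  0.0058 -0.9999] F [-2.2 -2.2 -1.2] T [-0.1   0.11  0.  ] w 0.0153 q [ 0.04 -0.04  1.55  0.01  1.65 -1.36]
t 15.05 tcp [0.5257 0.0992 0.3709] jawdir 79.7 y [-0.0132  0.0058 -0.9999] F [-2.2 -2.2 -1.2] T [-0.1   0.11  0.  ] w 0.0153 q [ 0.04 -0.04  1.55  0.01  1.65 -1.36]
n 1 d world [-0.05117776 -0.0024518  -0.01091366] w [-0.01402748  0.00314795  0.00327143] deg 0.8447624538204932
 d [-0.0116  0.0116  0.0498]  w [-0.014   0.0031  0.0033]
```

View pics/g1.png

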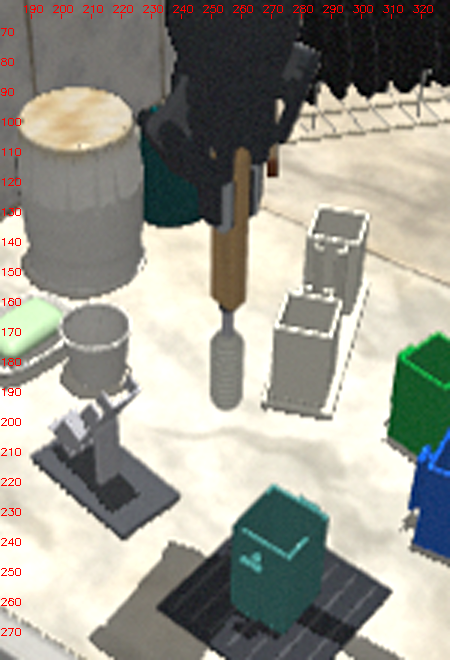

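```bash
python3 - <<'E'
from h import *
im=cv2.imread("pics/g1_full.png")
o=cv2.convertScaleAbs(cv2.resize(im[210:285,240:310],None,fx=8,fy=8,interpolation=cv2.INTER_CUBIC),alpha=1.3);cv2.imwrite("pics/g2.png",o)
print("tip",proj("scene",[.5235,.1,.205]))
p=np.array([.4745,.0967,.106]);a=np.radians(-4)
for sx,sy in((1,1),(1,-1),(-1,-1),(-1,1)):
    q=p+np.array([np.cos(a)*sx*.027-np.sin(a)*sy*.027,np.sin(a)*sx*.027+np.cos(a)*sy*.027,0]);u=proj("scene",q);print(u,(u-[240,210]+.5)*8)
E
```

```text
tip [255.39509087 195.00095192]
[256.57654817 234.51194128] [136.61238535 200.09553025]
[270.72655489 220.68123382] [249.81243909  89.4498706 ]
[289.44063886 231.88585388] [399.5251109  179.08683101]
[275.55752027 246.44697608] [288.46016213 295.57580863]
```

View pics/g2.png

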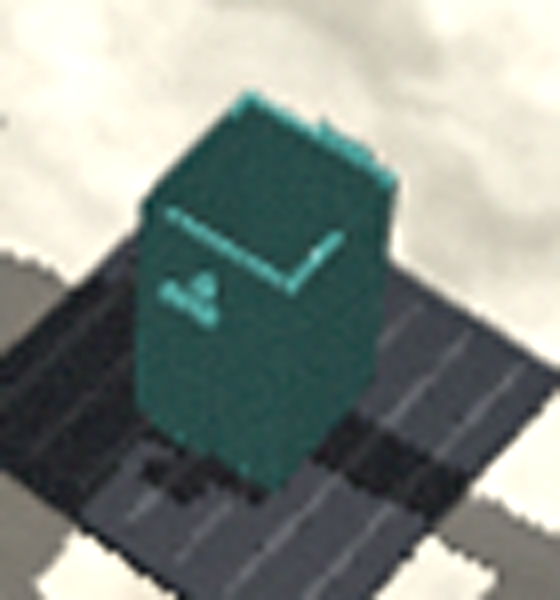

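>>> move_arm --plan '[{"dx": -0.006,"dy": 0.006,"dz": 0.025,"wx": -0.014,"wy": 0.003,"wz": 0.003,"gripper": 0.005},{"dx": -0.006,"dy": 0.02,"dz": 0.025,"wx": 0,"wy": 0,"wz": 0,"gripper": 0.005},{"dx": 0,"dy": 0.02,"dz": 0,"wx": 0,"wy": 0,"wz": 0,"gripper": 0.005},{"dx": 0,"dy": 0,"dz": 0,"wx": 0,"wy": 0,"wz": 0,"gripper": 0.005}]'

```text
time_s: 15.55
eef_pos: [0.473, 0.0961, 0.3225]
orientation: [-1.292, -1.074, 1.072]
wrist_force: [-0.2, 0.6, -0.0]
width: 0.0159
```

```bash
python3 snap.py g3 scene 220 130 320 280 5; python3 - <<'E'
from h import *
from cell import state
s=state();show(s)
go(s,[.4745,.0967,.30],Rbrush(0))
R=Ro.from_rotvec(s["orientation"]).as_matrix();t=s["eef_pos"]+.166*R[:,1];print(t,proj("scene",t))
E
```

```text
t 15.6 tcp [0.4736 0.0962 0.3237] jawdir 79.5 y [ 3.3e-03 -4.0e-04 -1.0e+00] F [-0.8  0.4 -1.5] T [-0.01  0.01  0.04] w 0.0155 q [ 0.04 -0.17  1.76 -0.    1.56 -1.35]
t 15.6 tcp [0.4736 0.0962 0.3237] jawdir 79.5 y [ 3.3e-03 -4.0e-04 -1.0e+00] F [-0.8  0.4 -1.5] T [-0.01  0.01  0.04] w 0.0155 q [ 0.04 -0.17  1.76 -0.    1.56 -1.35]
n 1 d world [ 0.00092869  0.00049268 -0.02374035] w [ 0.00328134 -0.00036082  0.00015938] deg 0.18936033303247765
 d [ 0.0007  0.0237 -0.0007]  w [ 0.0033 -0.0004  0.0002]
[0.4741117  0.09613397 0.15774125] [274.46005878 218.20757268]
```

View pics/g3.png

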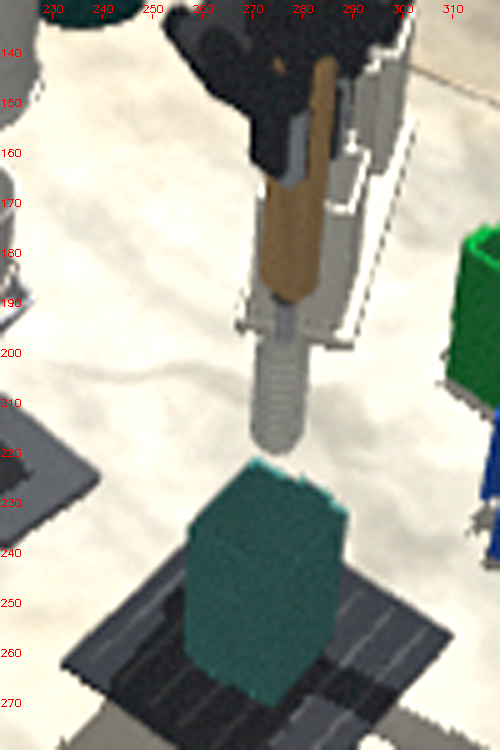

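>>> move_arm --plan '[{"dx": 0.001,"dy": 0.02,"dz": -0.001,"wx": 0.003,"wy": 0,"wz": 0,"gripper": 0.005},{"dx": 0,"dy": 0.02,"dz": 0,"wx": 0,"wy": 0,"wz": 0,"gripper": 0.005},{"dx": 0,"dy": 0.015,"dz": 0,"wx": 0,"wy": 0,"wz": 0,"gripper": 0.005},{"dx": 0,"dy": 0,"dz": 0,"wx": 0,"wy": 0,"wz": 0,"gripper": 0.005}]'

```text
time_s: 16.1
eef_pos: [0.4762, 0.0973, 0.2668]
orientation: [-1.292, -1.075, 1.071]
wrist_force: [-0.5, 0.0, -0.8]
width: 0.0156
```

```bash
python3 - <<'E'
from h import *
from cell import state
s=state();show(s)
go(s,[.4745,.0967,.185],Rbrush(0))
E
```

```text
t 16.1 tcp [0.4762 0.0973 0.2668] jawdir 79.5 y [ 3.e-03  2.e-04 -1.e+00] F [-0.5  0.  -0.8] T [-0.    0.06 -0.05] w 0.0156 q [ 0.04 -0.14  1.83  0.    1.45 -1.35]
n 2 d world [-0.00169773 -0.00056207 -0.08176344] w [ 0.00296219 -0.0002726   0.00074891] deg 0.175756842359253
 d [-0.0005  0.0409  0.0009]  w [ 0.0015 -0.0001  0.0004]
 d [-0.0004  0.0409  0.0008]  w [ 0.0015 -0.0001  0.0004]
```

>>> move_arm --plan '[{"dx": -0.0005,"dy": 0.02,"dz": 0.002,"wx": 0.003,"wy": 0,"wz": 0,"gripper": 0.005},{"dx": 0,"dy": 0.02,"dz": 0,"wx": 0,"wy": 0,"wz": 0,"gripper": 0.005},{"dx": 0,"dy": 0.02,"dz": 0,"wx": 0,"wy": 0,"wz": 0,"gripper": 0.005},{"dx": 0,"dy": 0.008,"dz": 0,"wx": 0,"wy": 0,"wz": 0,"gripper": 0.005}]'

```text
time_s: 16.6
eef_pos: [0.4748, 0.0972, 0.1958]
orientation: [-1.291, -1.075, 1.071]
wrist_force: [-1.0, -1.1, -0.2]
width: 0.0156
```

```bash
python3 snap.py g4 scene 220 130 320 280 5; python3 - <<'E'
from h import *
from cell import state
s=state();show(s)
go(s,[.4745,.0967,.180],Rbrush(0))
E
```

```text
t 16.65 tcp [0.4746 0.0971 0.1953] jawdir 79.5 y [ 1.5e-03  9.0e-04 -1.0e+00] F [-0.3 -0.2 -1.3] T [ 0.01 -0.    0.06] w 0.0156 q [ 0.04 -0.09  1.92  0.    1.31 -1.35]
t 16.65 tcp [0.4746 0.0971 0.1953] jawdir 79.5 y [ 1.5e-03  9.0e-04 -1.0e+00] F [-0.3 -0.2 -1.3] T [ 0.01 -0.    0.06] w 0.0156 q [ 0.04 -0.09  1.92  0.    1.31 -1.35]
n 1 d world [-0.00010055 -0.00043021 -0.0152941 ] w [ 0.0013194  -0.00037224  0.00113774] deg 0.10207412467497676
 d [-0.0005  0.0153  0.    ]  w [ 0.0013 -0.0004  0.0011]
```

View pics/g4.png

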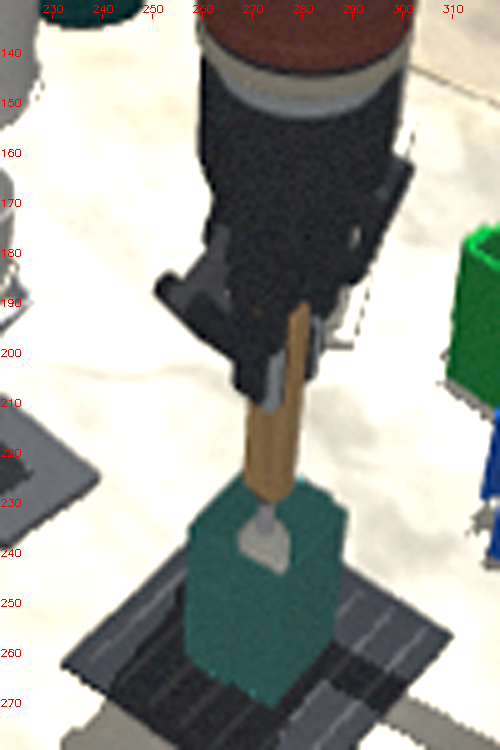

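>>> move_arm --plan '[{"dx": 0,"dy": 0.012,"dz": 0.0005,"wx": 0.001,"wy": 0,"wz": 0,"gripper": 0.005},{"dx": 0,"dy": 0.004,"dz": 0,"wx": 0,"wy": 0,"wz": 0,"gripper": 0.005},{"dx": 0,"dy": 0.002,"dz": 0,"wx": 0,"wy": 0,"wz": 0,"gripper": 0.005}]'

```text
time_s: 17.02
eef_pos: [0.475, 0.0973, 0.1773]
orientation: [-1.291, -1.075, 1.071]
wrist_force: [0.2, 0.7, -1.5]
width: 0.0151
```

```bash
python3 - <<'E'
from h import *
from cell import state
s=state();show(s)
E
```

```text
t 17.02 tcp [0.475  0.0973 0.1773] jawdir 79.5 y [ 0.0027  0.0012 -1.    ] F [ 0.2  0.7 -1.5] T [ 0.03 -0.03  0.04] w 0.0151 q [ 0.04 -0.08  1.94  0.    1.27 -1.35]
```

>>> move_arm --plan '[{"dx": 0,"dy": 0.002,"dz": 0.0005,"wx": 0.002,"wy": 0,"wz": 0,"gripper": 0.005},{"dx": 0,"dy": 0.0015,"dz": 0,"wx": 0,"wy": 0,"wz": 0,"gripper": 0.005}]'

```text
time_s: 17.27
eef_pos: [0.475, 0.0974, 0.1743]
orientation: [-1.29, -1.075, 1.071]
wrist_force: [-0.5, 0.1, -0.6]
width: 0.0156
```

```bash
python3 - <<'E'
from h import *
from cell import state
s=state();show(s)
E
```

```text
t 17.27 tcp [0.475  0.0974 0.1743] jawdir 79.5 y [ 0.0018  0.0016 -1.    ] F [-0.5  0.1 -0.6] T [-0.01  0.04  0.02] w 0.0156 q [ 0.04 -0.07  1.95  0.    1.27 -1.35]
```

>>> move_arm --plan '[{"dx": 0,"dy": 0.002,"dz": 0.0005,"wx": 0.001,"wy": 0,"wz": 0.001,"gripper": 0.005},{"dx": 0,"dy": 0.0015,"dz": 0,"wx": 0,"wy": 0,"wz": 0,"gripper": 0.005}]'

```text
time_s: 17.52
eef_pos: [0.4758, 0.0975, 0.1733]
orientation: [-1.292, -1.076, 1.07]
wrist_force: [-2.2, -0.4, 8.2]
width: 0.0156
```

```bash
python3 - <<'E'
from h import *
from cell import state
s=state();show(s)
E
```

```text
t 17.52 tcp [0.4758 0.0975 0.1733] jawdir 79.5 y [ 3.8e-03  6.0e-04 -1.0e+00] F [-2.2 -0.4  8.2] T [-0.12  0.87 -0.  ] w 0.0156 q [ 0.04 -0.07  1.95  0.    1.26 -1.35]
```

Bottom reached at TCP z 0.1733. First stroke up 75 mm.

>>> move_arm --plan '[{"dx": 0,"dy": -0.015,"dz": 0.001,"wx": 0.003,"wy": 0,"wz": 0,"gripper": 0.005},{"dx": 0,"dy": -0.02,"dz": 0,"wx": 0,"wy": 0,"wz": 0,"gripper": 0.005},{"dx": 0,"dy": -0.02,"dz": 0,"wx": 0,"wy": 0,"wz": 0,"gripper": 0.005},{"dx": 0,"dy": -0.018,"dz": 0,"wx": 0,"wy": 0,"wz": 0,"gripper": 0.005}]'

```text
time_s: 18.02
eef_pos: [0.4742, 0.0977, 0.2499]
orientation: [-1.289, -1.073, 1.072]
wrist_force: [-0.5, -0.6, -0.6]
width: 0.0154
```

```bash
python3 - <<'E'
from h import *
from cell import state
s=state();show(s)
E
```

```text
t 18.02 tcp [0.4742 0.0977 0.2499] jawdir 79.5 y [-2.0e-04  1.3e-03 -1.0e+00] F [-0.5 -0.6 -0.6] T [-0.02  0.01  0.01] w 0.0154 q [ 0.04 -0.14  1.86  0.    1.42 -1.35]
```

Up 76 mm, with the tip about 20 mm below the rim. Now down again, with a picture on the way.

```bash
python3 snap.py h1 scene 220 130 320 280 5
```

```text
t 18.07 tcp [0.4756 0.0977 0.2528] jawdir 79.5 y [ 0.004   0.0014 -1.    ] F [ 0.6 -0.3  1.8] T [ 0.02 -0.06  0.05] w 0.0153 q [ 0.04 -0.14  1.86  0.    1.42 -1.35]
```

>>> move_arm --plan '[{"dx": -0.0005,"dy": 0.02,"dz": 0,"wx": 0,"wy": 0,"wz": 0,"gripper": 0.005},{"dx": 0,"dy": 0.02,"dz": 0,"wx": 0,"wy": 0,"wz": 0,"gripper": 0.005},{"dx": 0,"dy": 0.02,"dz": 0,"wx": 0,"wy": 0,"wz": 0,"gripper": 0.005},{"dx": 0,"dy": 0.012,"dz": 0,"wx": 0,"wy": 0,"wz": 0,"gripper": 0.005}]'

```text
time_s: 18.58
eef_pos: [0.4743, 0.0972, 0.1744]
orientation: [-1.291, -1.075, 1.071]
wrist_force: [-0.5, -0.4, 0.1]
width: 0.0149
```

```bash
python3 - <<'E'
from h import *
from cell import state
s=state();show(s)
E
```

```text
t 18.57 tcp [0.4743 0.0972 0.1744] jawdir 79.5 y [ 0.0019  0.0014 -1.    ] F [-0.5 -0.4  0.1] T [-0.05 -0.07  0.02] w 0.0149 q [ 0.04 -0.07  1.95  0.    1.27 -1.35]
```

View pics/h1.png

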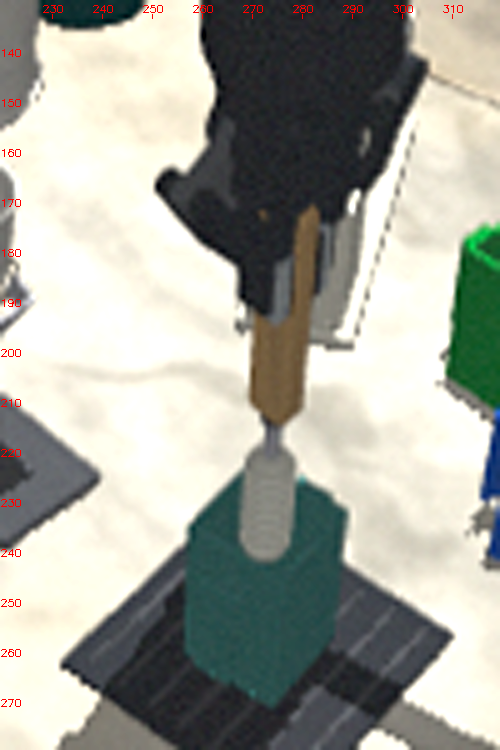

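At the top of the stroke the head was still within the cup's mouth, its lower end at scene (273,241). Touching the bottom, then up again.

>>> move_arm --plan '[{"dx": 0,"dy": 0.002,"dz": 0,"wx": 0.001,"wy": 0,"wz": 0,"gripper": 0.005}]'

```text
time_s: 18.7
eef_pos: [0.475, 0.0971, 0.1731]
orientation: [-1.291, -1.075, 1.071]
wrist_force: [-2.4, -0.5, 26.7]
width: 0.0155
```

>>> move_arm --plan '[{"dx": 0,"dy": -0.015,"dz": 0.001,"wx": 0.002,"wy": 0,"wz": 0,"gripper": 0.005},{"dx": 0,"dy": -0.02,"dz": 0,"wx": 0,"wy": 0,"wz": 0,"gripper": 0.005},{"dx": 0,"dy": -0.02,"dz": 0,"wx": 0,"wy": 0,"wz": 0,"gripper": 0.005},{"dx": 0,"dy": -0.018,"dz": 0,"wx": 0,"wy": 0,"wz": 0,"gripper": 0.005}]'

```text
time_s: 19.2
eef_pos: [0.472, 0.097, 0.2451]
orientation: [-1.285, -1.069, 1.075]
wrist_force: [0.7, 0.3, -0.3]
width: 0.0154
```

>>> move_arm --plan '[{"dx": -0.0005,"dy": 0.02,"dz": 0.001,"wx": 0.002,"wy": 0,"wz": 0,"gripper": 0.005},{"dx": 0,"dy": 0.02,"dz": 0,"wx": 0,"wy": 0,"wz": 0,"gripper": 0.005},{"dx": 0,"dy": 0.02,"dz": 0,"wx": 0,"wy": 0,"wz": 0,"gripper": 0.005},{"dx": 0,"dy": 0.008,"dz": 0,"wx": 0,"wy": 0,"wz": 0,"gripper": 0.005}]'

```text
time_s: 19.7
eef_pos: [0.4706, 0.0969, 0.1751]
orientation: [-1.285, -1.069, 1.075]
wrist_force: [-0.2, 0.7, -0.3]
width: 0.0154
```

```bash
python3 - <<'E'
from h import *
from cell import state
s=state();show(s)
E
```

```text
t 19.7 tcp [0.4706 0.0969 0.1751] jawdir 79.5 y [-0.0065  0.002  -1.    ] F [-0.2  0.7 -0.3] T [ 0.04  0.02 -0.03] w 0.0154 q [ 0.04 -0.08  1.95  0.    1.28 -1.35]
```

```bash
python3 - <<'E'
from h import *
from cell import state
s=state();R=Rbrush(10);M=np.array([.4745,.0967,.058]);go(s,M-.1155*R[:,1]+[0,0,.005],R,3)
E
```

```text
n 3 d world [-0.01582013  0.00349833  0.0016509 ] w [-0.18125455 -0.00037475  0.0007466 ] deg 10.385230790229455
 d [ 0.0002 -0.0005  0.0054]  w [-0.0604 -0.0001  0.0002]
 d [ 0.0002 -0.0008  0.0054]  w [-0.0604 -0.0001  0.0002]
 d [ 0.0002 -0.0012  0.0053]  w [-0.0604 -0.0001  0.0002]
```

>>> move_arm --plan '[{"dx": 0,"dy": -0.002,"dz": 0.005,"wx": -0.06,"wy": 0,"wz": 0,"gripper": 0.005},{"dx": 0,"dy": -0.001,"dz": 0.005,"wx": -0.06,"wy": 0,"wz": 0,"gripper": 0.005},{"dx": 0,"dy": -0.001,"dz": 0.005,"wx": -0.06,"wy": 0,"wz": 0,"gripper": 0.005},{"dx": 0,"dy": 0,"dz": 0,"wx": 0,"wy": 0,"wz": 0,"gripper": 0.005}]'

```text
time_s: 20.2
eef_pos: [0.4537, 0.0994, 0.1752]
orientation: [-1.427, -1.186, 0.997]
wrist_force: [-0.0, -0.0, -0.1]
width: 0.0155
```

```bash
python3 snap.py i1 scene 220 130 320 280 5; python3 - <<'E'
from h import *
from cell import state
s=state();R=Rbrush(10);M=np.array([.4745,.0967,.058]);go(s,M-.1155*R[:,1]+[0,0,.002],R,1)
E
```

```text
t 20.25 tcp [0.4543 0.0993 0.1755] jawdir 79.4 y [ 0.1687 -0.0317 -0.9851] F [-0.9 -0.7 -0.6] T [ 0.08  0.16 -0.06] w 0.0151 q [ 0.08 -0.26  2.12 -0.05  1.12 -1.29]
n 1 d world [ 0.00045166  0.00107868 -0.00179591] w [-0.00197847 -0.00095351 -0.00043727] deg 0.1283057000275684
 d [0.0011 0.0018 0.0001]  w [-0.002  -0.001  -0.0004]
```

View pics/i1.png

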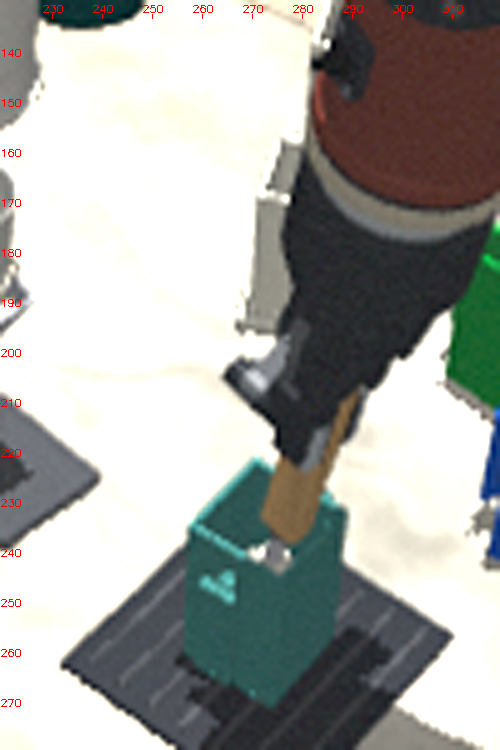

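>>> move_arm --plan '[{"dx": 0.001,"dy": 0.002,"dz": 0,"wx": 0,"wy": 0,"wz": 0,"gripper": 0.005},{"dx": 0,"dy": 0.001,"dz": 0,"wx": 0,"wy": 0,"wz": 0,"gripper": 0.005}]'

```text
time_s: 20.5
eef_pos: [0.456, 0.1, 0.1728]
orientation: [-1.427, -1.185, 0.997]
wrist_force: [-0.1, -0.2, -0.6]
width: 0.0152
```

```bash
python3 - <<'E'
from h import *
from cell import state
s=state();show(s)
E
```

```text
t 20.5 tcp [0.456  0.1    0.1728] jawdir 79.4 y [ 0.1681 -0.0316 -0.9853] F [-0.1 -0.2 -0.6] T [0.04 0.1  0.02] w 0.0152 q [ 0.08 -0.25  2.11 -0.05  1.11 -1.29]
```

>>> move_arm --plan '[{"dx": 0,"dy": 0.0015,"dz": 0.0005,"wx": 0,"wy": 0,"wz": 0,"gripper": 0.005},{"dx": 0,"dy": 0.001,"dz": 0,"wx": 0,"wy": 0,"wz": 0,"gripper": 0.005}]'

```text
time_s: 20.75
eef_pos: [0.4572, 0.0999, 0.1716]
orientation: [-1.427, -1.185, 0.996]
wrist_force: [-4.4, 0.4, 11.0]
width: 0.0153
```

```bash
python3 - <<'E'
from h import *
from cell import state
s=state();show(s);R=Ro.from_rotvec(s["orientation"]).as_matrix();print("tip",s["eef_pos"]+.1635*R[:,1])
E
```

```text
t 20.75 tcp [0.4572 0.0999 0.1716] jawdir 79.4 y [ 0.1688 -0.0315 -0.9851] F [-4.4  0.4 11. ] T [-0.05  0.96 -0.05] w 0.0153 q [ 0.08 -0.25  2.11 -0.05  1.11 -1.29]
tip [0.4848449  0.09473576 0.01049678]
```

Bottom contact. Ease off and open gradually.

>>> move_arm --plan '[{"dx": 0,"dy": -0.0005,"dz": 0,"wx": 0,"wy": 0,"wz": 0,"gripper": 0.015},{"dx": 0,"dy": 0,"dz": 0,"wx": 0,"wy": 0,"wz": 0,"gripper": 0.018},{"dx": 0,"dy": 0,"dz": 0,"wx": 0,"wy": 0,"wz": 0,"gripper": 0.021},{"dx": 0,"dy": 0,"dz": 0,"wx": 0,"wy": 0,"wz": 0,"gripper": 0.025},{"dx": 0,"dy": 0,"dz": 0,"wx": 0,"wy": 0,"wz": 0,"gripper": 0.03}]' --newtons 20

```text
time_s: 21.38
eef_pos: [0.4575, 0.0998, 0.1718]
orientation: [-1.427, -1.184, 0.996]
wrist_force: [-0.4, -0.5, -0.4]
width: 0.03
```

```bash
python3 snap.py j1 scene 220 130 320 280 5
```

```text
t 21.43 tcp [0.4575 0.0998 0.1718] jawdir 79.4 y [ 0.1684 -0.0316 -0.9852] F [0.1 0.3 0.2] T [0.04 0.04 0.  ] w 0.0299 q [ 0.08 -0.25  2.11 -0.05  1.11 -1.29]
```

View pics/j1.png

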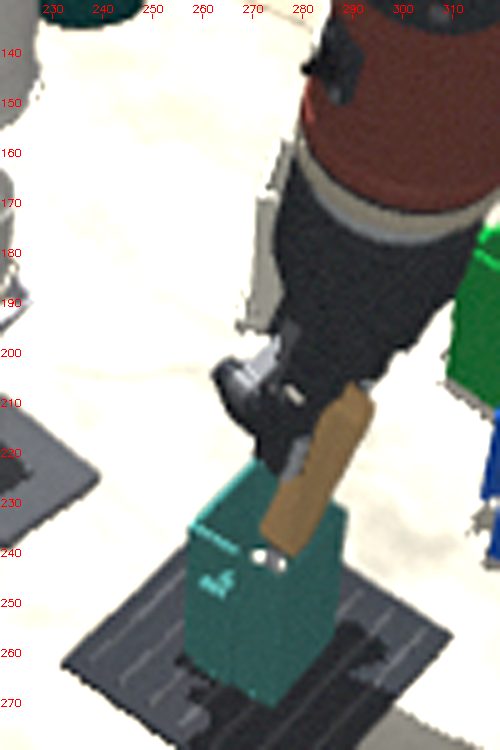

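>>> move_arm --plan '[{"dx": 0,"dy": 0,"dz": 0,"wx": 0,"wy": 0,"wz": 0,"gripper": 0.05},{"dx": 0,"dy": 0,"dz": 0,"wx": 0,"wy": 0,"wz": 0,"gripper": 0.075},{"dx": 0,"dy": 0,"dz": 0,"wx": 0,"wy": 0,"wz": 0,"gripper": 0.085},{"dx": 0,"dy": -0.015,"dz": 0,"wx": 0,"wy": 0,"wz": 0,"gripper": 0.085},{"dx": 0,"dy": -0.025,"dz": 0,"wx": 0,"wy": 0,"wz": 0,"gripper": 0.085}]'

```text
time_s: 22.05
eef_pos: [0.4491, 0.1009, 0.211]
orientation: [-1.425, -1.181, 0.999]
wrist_force: [0.6, 0.2, 0.3]
width: 0.0847
```

```bash
python3 snap.py j2 scene 220 100 320 280 4
```

```text
t 22.1 tcp [0.451  0.1012 0.2154] jawdir 79.4 y [ 0.1702 -0.0314 -0.9849] F [2.  1.1 2.1] T [0.04 0.02 0.03] w 0.0848 q [ 0.08 -0.31  2.08 -0.05  1.21 -1.29]
```

View pics/j2.png

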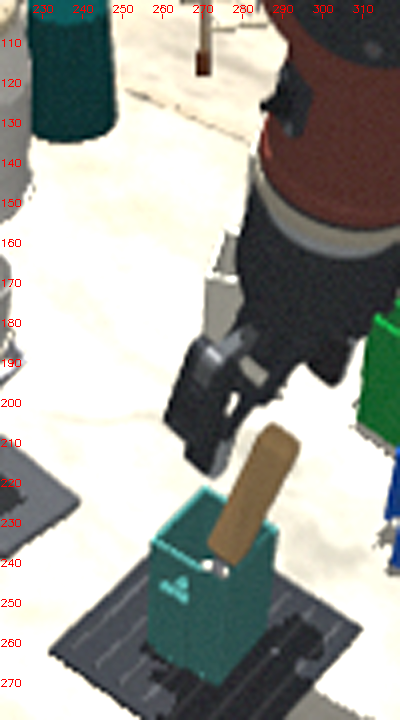

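The brush stands leaning in the cup and the gripper is clear. Retracting fully.

>>> move_arm --plan '[{"dx": 0,"dy": -0.04,"dz": 0,"wx": 0,"wy": 0,"wz": 0,"gripper": 0.085},{"dx": 0,"dy": -0.05,"dz": 0,"wx": 0,"wy": 0,"wz": 0,"gripper": 0.085},{"dx": 0,"dy": -0.04,"dz": 0,"wx": 0,"wy": 0,"wz": 0,"gripper": 0.085},{"dx": -0.04,"dy": 0,"dz": 0,"wx": 0,"wy": 0,"wz": 0,"gripper": 0.085},{"dx": -0.05,"dy": 0,"dz": 0,"wx": 0,"wy": 0,"wz": 0,"gripper": 0.085}]'

```text
time_s: 22.72
eef_pos: [0.4118, 0.0179, 0.353]
orientation: [-1.43, -1.198, 0.995]
wrist_force: [0.5, -0.7, -1.4]
width: 0.0853
```

>>> move_arm --plan '[{"dx": -0.05,"dy": 0,"dz": 0,"wx": 0,"wy": 0,"wz": 0,"gripper": 0.085},{"dx": -0.05,"dy": 0,"dz": 0,"wx": 0,"wy": 0,"wz": 0,"gripper": 0.085},{"dx": 0,"dy": 0,"dz": 0,"wx": 0,"wy": 0,"wz": 0,"gripper": 0.085},{"dx": 0,"dy": 0,"dz": 0,"wx": 0,"wy": 0,"wz": 0,"gripper": 0.085}]'

```text
time_s: 23.22
eef_pos: [0.3929, -0.0859, 0.3566]
orientation: [-1.44, -1.198, 0.989]
wrist_force: [-0.7, 0.9, -0.3]
width: 0.0846
```

```bash
python3 snap.py k1 scene 170 110 360 300 4;python3 snap.py k2 top 190 130 360 270 4
```

```text
t 23.27 tcp [ 0.393  -0.0856  0.3565] jawdir 79.6 y [ 0.1856 -0.0345 -0.982 ] F [-0.8 -0.7  0.3] T [-0.01  0.06  0.02] w 0.0848 q [-0.45 -0.56  1.99  0.05  1.53 -1.84]
t 23.32 tcp [ 0.3931 -0.0851  0.3564] jawdir 79.7 y [ 0.1855 -0.034  -0.9821] F [0.2 0.3 0.1] T [ 0.02  0.08 -0.01] w 0.0848 q [-0.45 -0.56  1.99  0.05  1.53 -1.84]
```

View pics/k1.png

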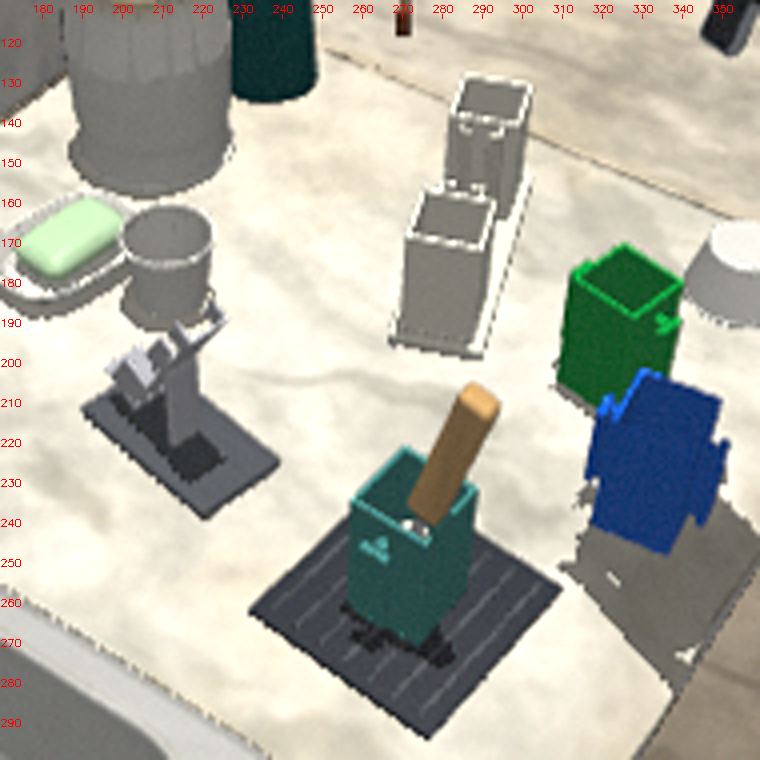

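View pics/k2.png

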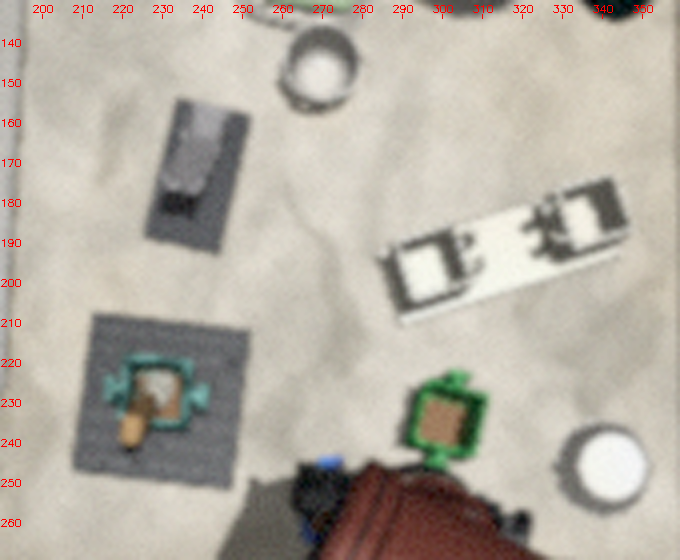

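```bash
python3 - <<'E'
from h import *
from cell import state,finish_job
print(onz("top",228.7,227.3,.106)); print(proj("scene",[.4745,.0967,.106]))
print(finish_job()); 
E
```

```text
[0.47284824 0.09263752 0.106     ]
[273.07260375 233.19378268]
the job is handed in; nothing more can be done
None
```

The job is done and handed in at about 23 s of the 61 s allowed. I lifted the teal cup straight up out of the caddy and stood it upright in the middle of the mat. I then drew the brush from its stand, scrubbed the cup with two full strokes, and left the brush leaning in the cup with its head on the bottom.

**Cup and caddy:** In the last pictures the cup stands within about 2–4 mm of the mat's centre. The arm pose at release and the scene camera put it within about 1 mm. The top camera put it about 4 mm off in y, but that camera's mat-centre reading was about 2–4 mm off the scene camera's in the same direction. The caddy and the other things look unmoved in the last pictures. The blue cup is partly hidden by the arm in the top view, and the scrubbing brush was outside those last crops.

**Scrubbing:**
- **Bottom:** the brush touched bottom before each stroke, pressing with about 8 N and then 27 N, and again when it was set down.
- **Top:** the tip rose about 76–79 mm on the first stroke and about 72 mm on the second, roughly 20 mm below the rim.

**Forces:** the highest wrist force read between moves was about 27 N, and the gripper was clear of everything at hand-in.

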